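Air the instrument case: unlatch, lift and prop the lid

TASK

Unlock the instrument case by squeezing the green lock tab of its front latch while you slide the latch fully outwards, lift the clear lid until it stands by itself, swing the prop rod up to its stop, and then lower the lid gently, without letting it drop, so that the rod's pin stands in the holding hole and the lid rests on the rod. Leave the latch open, and do not touch the lamp or disturb the bottles and the pot standing around.

Things in the scene. Friction and masses are not known exactly. Their poses are not given: they have to be found in the camera images.
- station: white open instrument case fixed to the table, 200 (x) x 260 (y) x 85 mm high; origin at the centre of its underside, x from its front (latch, grip tab) to its back (hinge), y to its left, z up. Coordinates x, y, z below are in this frame, mm. A ledge on the front right, top z = 50, reaches to x = -170, y = -162 to -27. A bracket on the left wall (x = -97 to -75, out to y = 164) carries the rod
- lid (a joint): angle of the clear lid (rad): 0 shut, grows as its front rises, limit 1.32. Hinge along y at x = 100, z = 91; lid 205 mm deep, 254 wide, 6 thick (10 at its rails), 0.45 kg. The hinge is a little stiff: the lid stays where left above about 1.05 rad and falls shut from below about 1.0. Propped on the rod it rests at about 0.70. The locked latch holds it shut
- lid_hinge (a point): middle of the lid's hinge line
- lid_handle (a point): grip point of the lid: orange tab sticking out of its front edge in the lid's plane, 228 mm from the hinge line, at y = 60; tab 40 mm long (ends 245 mm from the hinge) x 24 wide (y) x 10 thick. Pinched by its sides (fingers closing along y) it turns between the fingers as the lid swings. Axes turn with the lid: x towards the hinge, y along it
- holding_hole (a point): centre, on the lower face, of the 20 mm square holding hole through the 6 mm thick orange ear (50 x 82 mm), which overhangs the lid's left edge to y = 197. Hole 150 mm from the hinge line, at y = 172, ear raised 30 mm above the lid's plane. Axes turn with the lid
- rod (a joint): angle of the prop rod (rad): 0 lowest (free end points to the back, 15 degrees below level), grows as the free end rises, hard stop at 1.145 (50.6 degrees above level, still pointing to the back). It starts low. Stiff pivot: the rod stays where it is left; about 1.5 N at the sleeve moves it. At the stop its pin points squarely into the hole of a lid being lowered
- rod_pivot (a point): pivot of the prop rod at x = -86, y = 172, z = 103; the rod swings about the station's y axis, its sides 34 mm clear of the case wall
- rod_grip (a point): centre of the red sleeve (18 mm diameter, 50 mm long) on the 10 mm steel rod, 80 mm from the pivot; x axis along the rod to the free end, y along the pivot
- rod_shoulder (a point): upper face of the rod's 30 mm shoulder disc, 140 mm from the pivot, on the rod's axis; above it a 9 mm pin, 25 mm long, goes through the hole and the ear rests on the shoulder
- latch (a joint): position of the latch carriage: 0 locked, 0.045 m fully open; it grows as the latch slides to the station's -y (outwards, right). It slides with about 1.5 N, only while the lock tab is squeezed, and locks again at the open end when let go
- lock_tab (a joint): how far the green lock tab is squeezed towards the fixed jaw (m): 0 free, 0.008 fully in; a spring, 2.4 N at first and 7 N fully in; the latch is free from about 0.006
- latch_grip (a point): grip point of the latch, x = -160, y = -89 (locked), z = 90: midway between the fixed steel jaw (back face x = -140) and the green lock tab on the robot's side (face x = -180 when free); 40 mm over both, 32 squeezed, both 30 wide in y, tops z = 112. Sole beneath at z = 60. A post and bolt 44 mm to the left (+y), top z = 106, reach back over the lid's keeper
- lamp: white lamp bar fixed over the back of the station (same origin and axes): bar x = 20 to 65, y = -20 to 130, z = 397 to 430, on an arm (z = 415) from a post at x = 160, y = -150 behind the case. Not to be touched
- ink_red_mid (a point): loose small red ink bottle, 26 mm diameter, 68 mm high, standing in front of the case; point half-way up. Leave alone
- ink_brown_mid (a point): loose small brown ink bottle, 26 mm diameter, 68 mm high, standing in front of the case; point half-way up. Leave alone
- dispenser_mid (a point): loose clear dispenser bottle, 64 mm diameter, 150 mm high, to the right of the case; point half-way up. Leave alone
- swab_pot_mid (a point): loose clear open pot, 72 mm diameter, 90 mm high, to the left of the case; point half-way up. Leave alone

How it is judged:
By the outcome, as a careful person would: the job done as asked, in the order asked, and still so for the second after the job is handed in, with the robot touching nothing.
It also fails if it takes over 72 s, if anything falls off the work surface, if the arm or the gripper's body presses on something with over 40 N, if the wrist force passes 120 N, or if a joint passes its speed limit or range.

ROBOT

A 7-joint arm with a two-finger parallel gripper is mounted at the origin on the work surface. World frame = base frame: x ahead of the robot, y to its left, z up, the work surface at z = 0. Lengths are in m, angles in rad, forces in N, time in s.
With the tool pointing down it reaches from about 0.35 to 0.9 m from the base axis. Payload 7.2 kg.
Tool frame: the origin (TCP) lies between the finger pads; the fingertips stand ahead of it and the grasp point (between the pads) lies 11 mm behind it (env.tip_extent is the z of the fingertips in the tool frame, in m); z points along the fingers, y is the line along which they close (so a half turn about z gives the same grasp; the last joint's range is limited). The gripper opens to 88 mm and grips with 3 to 60 N. Pads are 20 mm wide; open, the fingers measure 115 mm over their backs; the gripper's body (75 mm by 178 mm) begins 61 mm behind the grasp point.
Start: joints at [-1.399, 0.411, -0.013, 1.596, 0.006, 1.134, -0.082], TCP at [0.148, 0.607, 0.193] pointing down, gripper open.
Joint ranges: [-2.95, 2.95], [-0.29, 1.99], [-1.47, 1.44], [0.14, 2.54], [-1.03, 4.17], [0.13, 1.85], [-2.86, 2.86]. Speed limits (rad/s): [2.39, 2.39, 3.01, 3.01, 3.14, 3.14, 3.14].

INTERFACE

Orientations are given as a unit quaternion [w, x, y, z].
In Python, from plant import env, eyes gives the robot as it stands. The module is installed in compiled form; this text tells all that it offers.
- The arm moves only by the tool drive_tool, never from a script. Its argument "plan" is a list of rows, each an object of numbers: "tx", "ty", "tz": the shift along the tool's x, y, z in cm; "spin": the turn about the tool's z in rad. In form: [{"tx": .., "ty": .., "tz": .., "spin": ..}, ...]. A call has 1 to 12 rows; each row shifts and turns the commanded pose from where the row before left it, along the tool's axes as they then stand; what a row does not reach is not made up. A row lasts 1/10 s, in which the tool goes at most 50 mm and 8.59 degrees, less where a joint would pass 70% of its speed; a pose out of reach is approached as far as the arm can. A call with a gripper value outside its range is refused whole. "jaw" is the opening, from 0 (shut) to 1 (fully open), set as the call begins (left out, the last holds). The fingers move at their own pace and stop on an object; "grip_force" is the grip in N (left out, the last holds). Time passes only in rows, so rows that do not move let the fingers close. It gives the time, the measured TCP pose, the force, the opening and the grip force at its end, in the units of the state.
- env.observe(): the state, without advancing time (a new reading comes with each control period).
- eyes.read_camera(name): name is "side" or "top" or "wrist"; returns (picture, depth): 384x512x3 uint8, red, green, blue; 384x512 float32, m along the optical axis (not along the pixel's ray), 0 where there is no reading.
- eyes.calibration(name): a dict with "K" (3x3 intrinsics, pixels), "R" (3x3) and "t" (3): a world point X has camera coordinates R X + t. Camera axes: x right, y down, z forward; pixel columns grow to the right and rows downward; lengths in m; the calibration is good to about 2 mm. A picture is of the moment at which its call begins: read the wrist's pose just before it. calibration takes no time and is no camera call; for the wrist camera it gives the pose at the moment of the call.
- env.close_job(): hands the job in; it is judged then, once.
The state is a dict: "time_s": time; "joint_positions": joint angles; "qd": joint speeds; "tau": joint torques, N m; "position": TCP position; "eef_rot": TCP orientation; "wrist_force": force on the tool from outside, world axes, zero at the start; "torque": the same for the moment, N m; "opening": finger opening in m; "finger_force": force on a finger pad.
Only numpy, scipy, OpenCV 4.12 (cv2) and the standard library are available. Lean on these libraries where they do the work, as an engineer would, in place of code of your own. Each camera call takes 0.05 s, during which the arm holds its last target. There are 200 camera calls.

## Working session

There is one attempt and no reset: what is moved stays moved. The work goes in short steps, Python scripts to look and compute and a tool call to move; the robot and the scene stay as the last step left them, time stands still between calls to the robot, and variables do not carry over. Pictures are saved under pics/ and viewed, at most 13 in all, crops included, and the job is handed in when it is done.

Besides the shell and the picture viewer there is one more tool, called in YAML: its name, and indented under it one key for each argument. drive_tool: Moves the arm, as the interface text tells. Its arguments: {"type":"object","properties":{"plan":{"type":"array"},"jaw":{"type":"number"},"grip_force":{"type":"number"}},"required":["plan"]}

```bash
mkdir -p pics; python3 - <<'E'
from plant import env, eyes
import cv2,numpy as np
s=env.observe(); print({k:np.round(v,3) for k,v in s.items()}, env.tip_extent)
ims=[]
for n in ("side","top"):
    p,d=eyes.read_camera(n); np.savez(f"{n}0.npz",p=p,d=d); c=eyes.calibration(n)
    print(n,np.round(c["K"],1).tolist(),np.round(c["R"],3).tolist(),np.round(c["t"],3))
    cv2.imwrite(f"pics/{n}0.png",p[:,:,::-1])
E
```

```text
{'time_s': np.float64(0.0), 'joint_positions': array([-1.399,  0.412, -0.013,  1.597,  0.006,  1.134, -0.082]), 'qd': array([-0.001,  0.002, -0.002, -0.001, -0.   ,  0.002, -0.001]), 'tau': array([-0.0000e+00, -5.8795e+01,  6.4200e-01, -2.9108e+01, -5.4000e-02,
        1.8000e-02,  0.0000e+00]), 'position': array([0.148, 0.607, 0.192]), 'eef_rot': array([-0.   ,  0.12 ,  0.993, -0.001]), 'wrist_force': array([-0.358,  0.543, -0.279]), 'torque': array([ 0.004,  0.03 , -0.019]), 'finger_force': np.float64(0.0), 'opening': np.float64(0.088)} 0.008
side [[356.7, 0.0, 254.3], [0.0, 356.7, 194.0], [0.0, 0.0, 1.0]] [[-0.999, -0.042, -0.021], [-0.01, 0.63, -0.777], [0.046, -0.776, -0.629]] [0.574 0.036 0.973]
top [[488.9, 0.0, 251.2], [0.0, 488.9, 180.2], [0.0, 0.0, 1.0]] [[0.002, -1.0, -0.0], [-0.998, -0.002, -0.065], [0.065, 0.0, -0.998]] [0.072 0.553 1.22 ]
```

View pics/top0.png

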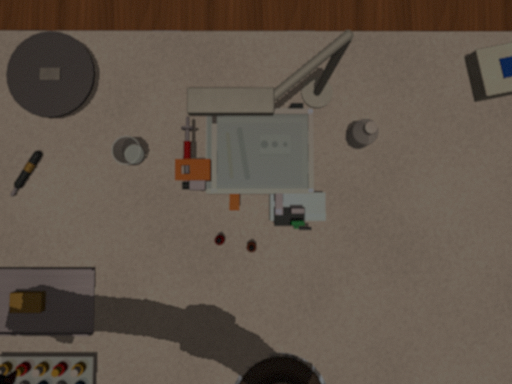

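View pics/side0.png

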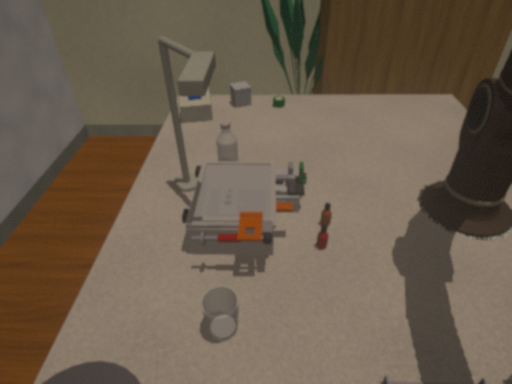

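Top view: the case is at about (262,150) px, with the ear at (193,169), the grip tab at (235,202) and the green tab at (300,224). The ink bottles are at (220,239) and (252,245), the pot at (132,150) and the dispenser at (362,132). The side view agrees.

```bash
cat > h.py <<'E'
import numpy as np, cv2
from plant import env, eyes
def ray(c,uv,z):
    R,t,K=c["R"],c["t"],c["K"]; o=-R.T@t
    d=R.T@np.linalg.inv(K)@np.array([uv[0],uv[1],1.]); return o+d*(z-o[2])/d[2]
def proj(c,X):
    p=c["K"]@(c["R"]@np.asarray(X)+c["t"]); return p[:2]/p[2]
def blobs(p,lo,hi,amin=15):
    hsv=cv2.cvtColor(p,cv2.COLOR_RGB2HSV); m=cv2.inRange(hsv,lo,hi)
    n,l,st,ce=cv2.connectedComponentsWithStats(m); return [(st[i],ce[i],l==i) for i in range(1,n) if st[i][4]>=amin]
E
python3 - <<'E'
from h import *
C={"orange":((5,150,80),(20,255,255)),"red":((0,150,50),(4,255,255)),"red2":((174,120,40),(180,255,255)),"green":((45,100,30),(85,255,255))}
for n in("top","side"):
    f=np.load(n+"0.npz");c=eyes.calibration(n)
    for k,(a,b) in C.items():
        for st,ce,m in blobs(f["p"],a,b,8):
            if n=="top" and not(160<ce[0]<340 and ce[1]<260): continue
            if n=="side" and not(180<ce[0]<345 and 150<ce[1]<260): continue
            ys,xs=np.nonzero(m); r=cv2.minAreaRect(np.c_[xs,ys].astype(np.float32))
            print(n,k,st,np.round(ce,1),np.round(r[2],1),"depth",np.median(f["d"][m]).round(3), [np.round(ray(c,ce,z)[:2],4).tolist() for z in(.034,.096,.127)])
f=np.load("top0.npz");p=f["p"]
cr=p[70:270,100:400]; cv2.imwrite("pics/c0.png",cv2.resize(cr[:,:,::-1],None,fx=2.66,fy=2.66,interpolation=cv2.INTER_CUBIC))
E
```

```text
top orange [229   0   4  16  40] [230.9   7.2] 90.0 depth 2.056 [[0.9956, 0.126], [0.969, 0.1233], [0.9557, 0.1219]]
top orange [175 158  35  22 638] [193.3 169. ] 90.0 depth 1.134 [[0.58, 0.2182], [0.5746, 0.2108], [0.5719, 0.2071]]
top orange [230 195   9  15 134] [234.  201.9] 90.0 depth 1.157 [[0.4978, 0.1162], [0.4966, 0.114], [0.4959, 0.1129]]
top red [184 141   7  17 103] [186.8 149.2] 90.0 depth 1.153 [[0.6298, 0.235], [0.6218, 0.2268], [0.6178, 0.2227]]
top red [219 237   5   7  13] [221.8 240.6] 26.6 depth 1.203 [[0.402, 0.146], [0.4056, 0.1423], [0.4074, 0.1405]]
top green [291 220  13   8  75] [296.9 222.9] 90.0 depth 1.14 [[0.446, -0.0405], [0.4474, -0.0347], [0.4481, -0.0318]]
side orange [277 203  16   8 124] [284.3 206.5] 90.0 depth 0.845 [[0.4932, 0.044], [0.4969, 0.1153], [0.4987, 0.151]]
side orange [236 212  26  29 613] [249.7 225.9] 90.0 depth 0.759 [[0.5805, 0.1189], [0.5753, 0.1827], [0.5728, 0.2146]]
side red [218 234  19   7 128] [227. 237.] 90.0 depth 0.754 [[0.6332, 0.1579], [0.6228, 0.2178], [0.6176, 0.2478]]
side red [320 234   7   5  28] [323.3 235.8] 90.0 depth 0.838 [[0.4025, 0.1492], [0.4152, 0.21], [0.4215, 0.2404]]
side green [301 163   2   6  10] [301.4 165.5] 90.0 depth 0.948 [[0.4368, -0.1469], [0.446, -0.0564], [0.4507, -0.0112]]
```

View pics/c0.png

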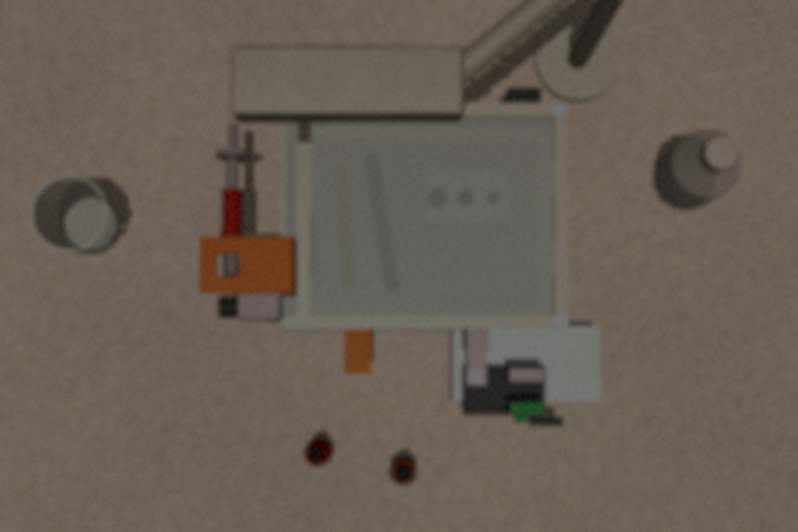

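drive_tool:
  plan:
    - {"tz": -4, "spin": 0.14}
    - {"tz": -4, "spin": 0.14}
    - {"tz": -3, "spin": 0.14}
    - {"spin": 0.14}
    - {"spin": 0.14}
    - {"spin": 0.14}
    - {"spin": 0.14}
    - {"spin": 0.14}
    - {"spin": 0.14}
    - {"spin": 0.07}
  jaw: 0.7
  grip_force: 20

```text
invalid input
```

drive_tool:
  plan:
    - {"tx": -2, "ty": 1}
    - {"tx": -3.6, "ty": 1.8}
    - {"tx": -3.6, "ty": 1.8}
    - {"tx": -3.6, "ty": 1.8}
    - {"tx": -3.6, "ty": 1.8}
    - {"tx": -3.6, "ty": 1.8}
    - {"tx": -3.6, "ty": 1.8}
    - {"tx": -3.6, "ty": 1.8}
    - {"tx": -3.6, "ty": 1.8}
    - {"tx": -3.6, "ty": 1.8}
    - {"tx": -3.6, "ty": 1.8}
    - {"tx": -3.6, "ty": 1.8}

```text
invalid input
```

drive_tool:
  plan:
    - {"tx": -3.6, "ty": 1.7}
    - {"tx": -3.6, "ty": 1.7}
    - {"tx": -3.6, "ty": 1.7}
    - {"tx": -3.6, "ty": 1.7}
    - {"tx": -3.6, "ty": 1.7}
    - {"tx": -3.6, "ty": 1.7}
    - {"tx": -2, "ty": 1}
    - {}
    - {}

```text
invalid input
```

drive_tool:
  plan:
    - {"tx": 0, "ty": 0, "tz": -4, "spin": 0.14}
    - {"tx": 0, "ty": 0, "tz": -4, "spin": 0.14}
    - {"tx": 0, "ty": 0, "tz": -3, "spin": 0.14}
    - {"tx": 0, "ty": 0, "tz": 0, "spin": 0.14}
    - {"tx": 0, "ty": 0, "tz": 0, "spin": 0.14}
    - {"tx": 0, "ty": 0, "tz": 0, "spin": 0.14}
    - {"tx": 0, "ty": 0, "tz": 0, "spin": 0.14}
    - {"tx": 0, "ty": 0, "tz": 0, "spin": 0.14}
    - {"tx": 0, "ty": 0, "tz": 0, "spin": 0.14}
    - {"tx": 0, "ty": 0, "tz": 0, "spin": 0.07}
  jaw: 0.7
  grip_force: 20

```text
time_s: 1.1
position: [0.1483, 0.6069, 0.3024]
eef_rot: [0.0, 0.709, 0.706, -0.0]
wrist_force: [-0.5, 0.3, 1.3]
opening: 0.0613
finger_force: 0.0
```

drive_tool:
  plan:
    - {"tx": -2, "ty": 1, "tz": 0, "spin": 0}
    - {"tx": -3.6, "ty": 1.8, "tz": 0, "spin": 0}
    - {"tx": -3.6, "ty": 1.8, "tz": 0, "spin": 0}
    - {"tx": -3.6, "ty": 1.8, "tz": 0, "spin": 0}
    - {"tx": -3.6, "ty": 1.8, "tz": 0, "spin": 0}
    - {"tx": -3.6, "ty": 1.8, "tz": 0, "spin": 0}
    - {"tx": -3.6, "ty": 1.8, "tz": 0, "spin": 0}
    - {"tx": -3.6, "ty": 1.8, "tz": 0, "spin": 0}
    - {"tx": -3.6, "ty": 1.8, "tz": 0, "spin": 0}
    - {"tx": -3.6, "ty": 1.8, "tz": 0, "spin": 0}
    - {"tx": -3.6, "ty": 1.8, "tz": 0, "spin": 0}
    - {"tx": -3.6, "ty": 1.8, "tz": 0, "spin": 0}

```text
time_s: 2.3
position: [0.3572, 0.1896, 0.3028]
eef_rot: [-0.0, 0.707, 0.707, 0.0]
wrist_force: [0.0, 0.2, 0.6]
opening: 0.0613
finger_force: 0.0
```

drive_tool:
  plan:
    - {"tx": -3.6, "ty": 1.7, "tz": 0, "spin": 0}
    - {"tx": -3.6, "ty": 1.7, "tz": 0, "spin": 0}
    - {"tx": -3.6, "ty": 1.7, "tz": 0, "spin": 0}
    - {"tx": -3.6, "ty": 1.7, "tz": 0, "spin": 0}
    - {"tx": -3.6, "ty": 1.7, "tz": 0, "spin": 0}
    - {"tx": -2, "ty": 1, "tz": 0, "spin": 0}
    - {"tx": 0, "ty": 0, "tz": 0, "spin": 0}
    - {"tx": 0, "ty": 0, "tz": 0, "spin": 0}

```text
time_s: 3.1
position: [0.4517, -0.0084, 0.3026]
eef_rot: [-0.0, 0.707, 0.707, -0.0]
wrist_force: [-0.1, 0.2, -1.3]
opening: 0.0616
finger_force: 0.0
```

```bash
python3 - <<'E'
from h import *
s=env.observe(); print(s["position"],s["eef_rot"],s["joint_positions"].round(2) if hasattr(s["joint_positions"],'round') else s["joint_positions"])
c=eyes.calibration("wrist"); p,d=eyes.read_camera("wrist")
print({k:np.round(v,3).tolist() for k,v in c.items()}, (-c["R"].T@c["t"]).round(3))
np.savez("wrist1.npz",p=p,d=d,**c); cv2.imwrite("pics/wrist1.png",p[:,:,::-1])
E
```

```text
[ 0.45171198 -0.0084161   0.30264653] [-2.39710251e-04  7.07099035e-01  7.07114398e-01 -3.53440908e-04] [-0.99 -0.02  0.91  1.87  0.02  1.29 -0.09]
{'K': [[282.493, 0.0, 252.754], [0.0, 282.493, 192.462], [0.0, 0.0, 1.0]], 'R': [[1.0, 0.0, -0.001], [0.001, -0.96, 0.279], [-0.001, -0.279, -0.96]], 't': [-0.45, -0.073, 0.494]} [0.451 0.068 0.495]
```

View pics/wrist1.png

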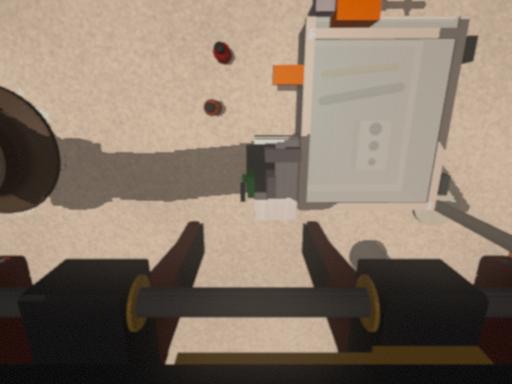

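Wrist view: the orange tab is at (288,75), the green tab at (250,183), the ear at (357,8), and the case's right edge along row ~203.

```bash
python3 - <<'E'
from h import *
f=np.load("wrist1.npz");c={k:f[k] for k in "KRt"}
O=((5,150,80),(20,255,255));G=((45,90,20),(85,255,255))
def bp(f,c,m):
    ys,xs=np.nonzero(m); z=f["d"][m]; k=z>0
    P=(np.linalg.inv(c["K"])@np.c_[xs,ys,np.ones(len(xs))].T)*z; return (c["R"].T@(P-c["t"][:,None])).T[k]
for nm,f,c in(("wrist",f,c),("top",np.load("top0.npz"),eyes.calibration("top")),("side",np.load("side0.npz"),eyes.calibration("side"))):
    for k,C in(("o",O),("g",G),("r",((0,150,50),(4,255,255)))):
        for st,ce,m in blobs(f["p"],*C,20):
            P=bp(f,c,m)
            if len(P)<8 or abs(P[:,0].mean()-.6)>.25 or abs(P[:,1].mean()-.1)>.2: continue
            q=lambda a:np.percentile(P,a,axis=0).round(4)
            print(nm,k,st[:4],ce.round(1),"5%",q(3),"med",q(50),"95%",q(97))
# rim edges: bright rim top z~.085 gradient in wrist
g=cv2.cvtColor(np.load("wrist1.npz")["p"],cv2.COLOR_RGB2GRAY)
f=np.load("wrist1.npz");c={k:f[k] for k in "KRt"}
pc=lambda m:bp(f,c,m)
P=pc(np.ones_like(g,bool)); 
sel=P[(P[:,0]>.4)&(P[:,0]<.78)&(P[:,1]<.22)&(P[:,1]>-.14)&(P[:,2]>.075)&(P[:,2]<.10)]
r=cv2.minAreaRect((sel[:,:2]*1000).astype(np.float32)); print("rim",r, sel[:,2].mean())
for x in (.55,.6,.65,.7): 
    s=sel[abs(sel[:,0]-x)<.005]; print("y range at x",x,np.percentile(s[:,1],[0.5,99.5]).round(4))
for y in (-.05,0,.02,.14,.17):
    s=sel[abs(sel[:,1]-y)<.004]; print("x range at y",y,np.percentile(s[:,0],[0.5,99.5]).round(4))
E
```

```text
wrist o [331   0  51  26] [356.   12.4] 5% [0.5464 0.1685 0.1051] med [0.5698 0.1763 0.1248] 95% [0.5944 0.1887 0.1275]
wrist o [273  65  31  20] [287.9  74.6] 5% [0.4783 0.1017 0.0945] med [0.4967 0.1127 0.0961] 95% [0.5146 0.1246 0.0977]
wrist o [208 101  11   5] [213.5 102.4] 5% [0.3837 0.076  0.042 ] med [0.3916 0.0803 0.0456] 95% [0.3964 0.0817 0.0486]
wrist o [127 282   9  49] [130.  307.1] 5% [0.4184 0.0136 0.4294] med [0.4191 0.0198 0.4331] 95% [0.4197 0.0236 0.4348]
wrist o [370 282   9  49] [375.5 308. ] 5% [0.4822 0.0137 0.4287] med [0.4827 0.0194 0.4331] 95% [0.4833 0.0234 0.4346]
wrist g [243 171  11  26] [249.5 183. ] 5% [ 0.4352 -0.0465  0.0595] med [ 0.4467 -0.0322  0.1121] 95% [ 0.4509 -0.0205  0.1139]
wrist r [214  43  16  20] [223.   54.4] 5% [0.3957 0.1396 0.0248] med [0.4087 0.1452 0.0445] 95% [0.4152 0.1586 0.0557]
top o [175 158  35  22] [193.3 169. ] 5% [0.549  0.173  0.1186] med [0.5722 0.206  0.1234] 95% [0.5954 0.2473 0.1276]
top o [230 195   9  15] [234.  201.9] 5% [0.4799 0.1045 0.0913] med [0.4965 0.1139 0.0952] 95% [0.513  0.1235 0.0985]
top g [290 220 
[... 432 characters left out ...]
 0.1241] 95% [0.596  0.2503 0.1265]
side r [218 234  19   7] [227. 237.] 5% [0.6021 0.2202 0.1035] med [0.6207 0.2303 0.1083] 95% [0.6397 0.2349 0.1109]
side r [320 234   7   5] [323.3 235.8] 5% [0.3981 0.1561 0.0408] med [0.4054 0.1602 0.0453] 95% [0.4107 0.1647 0.0485]
rim ((623.8564453125, 54.509307861328125), (278.4068603515625, 343.22900390625), 83.1254653930664) 0.09487691459024221
y range at x 0.55 [-0.0716  0.1781]
y range at x 0.6 [-0.0719  0.1714]
y range at x 0.65 [-0.0716  0.1804]
y range at x 0.7 [-0.0712  0.1831]
x range at y -0.05 [0.5168 0.7319]
x range at y 0 [0.5176 0.7187]
x range at y 0.02 [0.4987 0.7189]
x range at y 0.14 [0.5165 0.7326]
x range at y 0.17 [0.5164 0.7191]
```

drive_tool:
  plan:
    - {"tx": -1.3, "ty": 0.6, "tz": 2, "spin": 0}
    - {"tx": -1.3, "ty": 0.6, "tz": 3, "spin": 0}
    - {"tx": 0, "ty": 0, "tz": 3, "spin": 0}
    - {"tx": 0, "ty": 0, "tz": 3, "spin": 0}
    - {"tx": 0, "ty": 0, "tz": 3, "spin": 0}
    - {"tx": 0, "ty": 0, "tz": 2, "spin": 0}
    - {"tx": 0, "ty": 0, "tz": 0.5, "spin": 0}
    - {"tx": 0, "ty": 0, "tz": 0, "spin": 0}
  jaw: 0.62

```text
time_s: 3.95
position: [0.4636, -0.0337, 0.1376]
eef_rot: [-0.0, 0.706, 0.708, -0.001]
wrist_force: [-0.2, -0.5, 0.7]
opening: 0.0545
finger_force: 0.0
```

drive_tool:
  plan:
    - {"tx": 0, "ty": 0, "tz": 1, "spin": 0}
    - {"tx": 0, "ty": 0, "tz": 1, "spin": 0}
    - {"tx": 0, "ty": 0, "tz": 1, "spin": 0}
    - {"tx": 0, "ty": 0, "tz": 1, "spin": 0}
    - {"tx": 0, "ty": 0, "tz": 1, "spin": 0}
    - {"tx": 0, "ty": 0, "tz": 0.3, "spin": 0}
    - {"tx": 0, "ty": 0, "tz": 0, "spin": 0}

```text
time_s: 4.65
position: [0.4637, -0.0348, 0.0844]
eef_rot: [-0.0, 0.707, 0.707, -0.001]
wrist_force: [-0.1, 0.0, 0.4]
opening: 0.0543
finger_force: 0.0
```

drive_tool:
  plan:
    - {"tx": 0, "ty": 0.1, "tz": 0, "spin": 0}
    - {"tx": 0, "ty": 0.1, "tz": 0, "spin": 0}
    - {"tx": 0, "ty": 0, "tz": 0, "spin": 0}
    - {"tx": 0, "ty": 0, "tz": 0, "spin": 0}
    - {"tx": 0, "ty": 0, "tz": 0, "spin": 0}
    - {"tx": 0, "ty": 0, "tz": 0, "spin": 0}
    - {"tx": 0, "ty": 0, "tz": 0, "spin": 0}
  jaw: 0
  grip_force: 20

```text
time_s: 5.35
position: [0.4661, -0.0345, 0.085]
eef_rot: [-0.0, 0.707, 0.707, 0.0]
wrist_force: [-0.6, -0.7, -0.6]
opening: 0.0023
finger_force: 0.0
```

```bash
python3 - <<'E'
from h import *
p,d=eyes.read_camera("wrist"); q,e=eyes.read_camera("top")
a=cv2.resize(p[:,:,::-1],(512,384)); b=cv2.resize(q[150:270,210:350,::-1],(448,384),interpolation=cv2.INTER_CUBIC)[:,:288]
cv2.imwrite("pics/l1.png",np.hstack([a,b]))
s=env.observe();print(s["opening"],s["finger_force"],s["wrist_force"])
E
```

```text
0.00025734030577769814 0.0 [ 0.40343117 -0.49827915 -0.30511151]
```

View pics/l1.png

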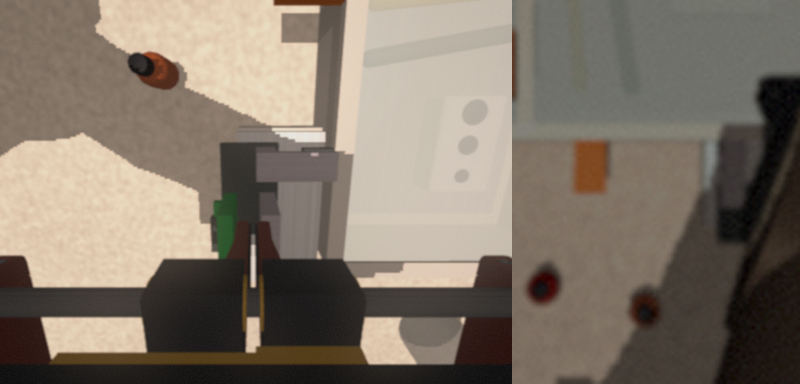

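The fingers have shut without gripping. They show at column ~255, with the green tab at ~226 and the steel jaw at ~270. I'll measure this.

```bash
python3 - <<'E'
from h import *
c=eyes.calibration("wrist"); p,d=eyes.read_camera("wrist"); print(env.observe()["position"], env.observe()["opening"])
yy,xx=np.mgrid[:384,:512]; P=(np.linalg.inv(c["K"])@np.c_[xx.ravel(),yy.ravel(),np.ones(xx.size)].T)*d.ravel()
W=(c["R"].T@(P-c["t"][:,None])).T.reshape(384,512,3)
for st,ce,m in blobs(p,(45,90,20),(85,255,255),30): print("green",st,np.percentile(W[m],[2,50,98],axis=0).round(4).tolist())
for v in (160,175,190,205,215,225,235,245,255):
    print(v,[(u,*(W[v,u]*1000).round(0).astype(int).tolist()) for u in (225,232,245,255,264,270,285,300)])
print("tips proj",proj(c,[.466,-.0345,.077]),proj(c,[.466,-.0345,.112]))
E
```

```text
[ 0.46610626 -0.03454434  0.08494446] 0.0006803711676225449
green [ 214  193   23   66 1149] [[0.4345, -0.0481, 0.0593], [0.4476, -0.0292, 0.1116], [0.4522, -0.0201, 0.1134]]
160 [(225, 444, 5, 61), (232, 449, 5, 61), (245, 459, 5, 60), (255, 467, 5, 60), (264, 472, 13, 107), (270, 476, 13, 106), (285, 485, 13, 107), (300, 494, 13, 105)]
175 [(225, 443, -7, 60), (232, 449, -7, 60), (245, 459, -7, 60), (255, 467, -7, 60), (264, 472, 4, 107), (270, 476, 4, 106), (285, 485, 4, 106), (300, 494, 4, 105)]
190 [(225, 443, -19, 61), (232, 449, -19, 60), (245, 459, -19, 60), (255, 467, -19, 59), (264, 474, -19, 61), (270, 479, -19, 60), (285, 492, -22, 51), (300, 504, -21, 51)]
205 [(225, 446, -21, 92), (232, 451, -20, 93), (245, 459, -31, 61), (255, 467, -31, 61), (264, 473, -20, 93), (270, 477, -21, 92), (285, 492, -35, 50), (300, 505, -35, 50)]
215 [(225, 448, -21, 111), (232, 452, -21, 111), (245, 459, -40, 60), (255, 467, -41, 59), (264, 472, -20, 112), (270, 476, -20, 113), (285, 493, -44, 49), (300, 506, -44, 50)]
225 [(225, 448, -27, 113), (232, 452, -27, 112), (245, 461, -23, 122), (255, 467, -25, 118), (264, 472, -23, 121), (270, 476, -27, 111), (285, 493, -53, 50), (300, 506, -53, 50)]
235 [(225, 448, -34, 112), (232, 452, -34, 112), (245, 461, -23, 136), (255, 466, -25, 132), (264, 471, -23, 137), (270, 476, -34, 111), (285, 493, -62, 51), (300, 506, -62, 52)]
245 [(225, 447, -41, 111), (232, 452, -41, 112), (245, 461, -23, 147), (255, 466, -24, 146), (264, 471, -23, 148), (270, 474, -23, 147), (285, 494, -72, 50), (300, 507, -72, 50)]
255 [(225, 447, -48, 113), (232, 455, -23, 158), (245, 462, -23, 159), (255, 466, -24, 156), (264, 470, -23, 158), (270, 473, -23, 158), (285, 494, -82, 50), (300, 508, -82, 50)]
tips proj [253.87573186 215.95321635] [254.07882028 235.69524313]
```

```bash
python3 - <<'E'
from h import *
print(env.tip_extent)
f=np.load("wrist1.npz");c={k:f[k] for k in "KRt"};d=f["d"]
yy,xx=np.mgrid[:384,:512]; P=(np.linalg.inv(c["K"])@np.c_[xx.ravel(),yy.ravel(),np.ones(xx.size)].T)*d.ravel()
W=(c["R"].T@(P-c["t"][:,None])).T.reshape(384,512,3)-np.array([.4517,-.0084,.3026])
for v in (222,225,228,235,245,255,270): print(v,[(u,*(W[v,u]*1000).round(0).astype(int).tolist()) for u in (190,197,203,306,312,325)])
E
```

```text
0.008
222 [(190, -39, 12, 33), (197, -35, 12, 32), (203, -95, -126, -303), (306, 32, 11, 32), (312, 35, 12, 33), (325, 134, -124, -301)]
225 [(190, -38, 11, 37), (197, -34, 12, 37), (203, -95, -131, -302), (306, 31, 11, 35), (312, 34, 11, 37), (325, 135, -131, -302)]
228 [(190, -37, 12, 43), (197, -33, 11, 40), (203, -95, -138, -303), (306, 30, 10, 38), (312, 33, 12, 41), (325, 135, -136, -301)]
235 [(190, -35, 12, 51), (197, -32, 10, 48), (203, -32, 2, 31), (306, 30, 8, 43), (312, 31, 11, 50), (325, 38, 11, 51)]
245 [(190, -34, 9, 59), (197, -32, 5, 50), (203, -32, -4, 33), (306, 30, 2, 44), (312, 30, 10, 60), (325, 36, 11, 62)]
255 [(190, -32, 8, 67), (197, -32, 0, 52), (203, -32, -10, 34), (306, 30, -3, 47), (312, 30, 5, 60), (325, 33, 11, 73)]
270 [(190, -32, 2, 70), (197, -32, -9, 53), (203, -99, -226, -301), (306, 104, -227, -302), (312, 30, -3, 63), (325, 30, 10, 84)]
```

The visible fingertips end about 31 mm above the reported TCP, not 8 mm below it. That explains why the jaws shut over the latch tops. From here on I'll use tip z = reported + 31 mm and grasp z = reported + 50 mm, checking by contact. I'll go up, open, and go down deeper.

drive_tool:
  plan:
    - {"tx": 0, "ty": 0, "tz": -1, "spin": 0}
    - {"tx": 0, "ty": 0, "tz": -1, "spin": 0}
    - {"tx": 0, "ty": -0.2, "tz": 0, "spin": 0}
    - {"tx": 0, "ty": 0, "tz": 0, "spin": 0}
    - {"tx": 0, "ty": 0, "tz": 0, "spin": 0}
    - {"tx": 0, "ty": 0, "tz": 0, "spin": 0}
    - {"tx": 0, "ty": 0, "tz": 0, "spin": 0}
  jaw: 0.62

```text
time_s: 6.2
position: [0.464, -0.0346, 0.1048]
eef_rot: [-0.0, 0.707, 0.707, -0.0]
wrist_force: [0.6, 0.3, -0.6]
opening: 0.0526
finger_force: 0.0
```

drive_tool:
  plan:
    - {"tx": 0, "ty": 0, "tz": 1, "spin": 0}
    - {"tx": 0, "ty": 0, "tz": 1, "spin": 0}
    - {"tx": 0, "ty": 0, "tz": 0.5, "spin": 0}
    - {"tx": 0, "ty": 0, "tz": 0.5, "spin": 0}
    - {"tx": 0, "ty": 0, "tz": 0.5, "spin": 0}
    - {"tx": 0, "ty": 0, "tz": 0.5, "spin": 0}
    - {"tx": 0, "ty": 0, "tz": 0.5, "spin": 0}
    - {"tx": 0, "ty": 0, "tz": 0.5, "spin": 0}
    - {"tx": 0, "ty": 0, "tz": 0.5, "spin": 0}
    - {"tx": 0, "ty": 0, "tz": 0, "spin": 0}

```text
time_s: 7.2
position: [0.4637, -0.0346, 0.0493]
eef_rot: [-0.0, 0.707, 0.707, -0.0]
wrist_force: [-0.3, 0.5, 0.1]
opening: 0.0546
finger_force: 0.0
```

Tips are at about z 80 mm with no contact. I'll squeeze.

drive_tool:
  plan:
    - {"tx": 0, "ty": 0.1, "tz": 0, "spin": 0}
    - {"tx": 0, "ty": 0.1, "tz": 0, "spin": 0}
    - {"tx": 0, "ty": 0, "tz": 0, "spin": 0}
    - {"tx": 0, "ty": 0, "tz": 0, "spin": 0}
    - {"tx": 0, "ty": 0, "tz": 0, "spin": 0}
    - {"tx": 0, "ty": 0, "tz": 0, "spin": 0}
  jaw: 0
  grip_force: 20

```text
time_s: 7.8
position: [0.4675, -0.0346, 0.0502]
eef_rot: [0.001, 0.707, 0.708, 0.001]
wrist_force: [6.0, 0.1, -5.6]
opening: 0.0315
finger_force: 20.0
```

drive_tool:
  plan:
    - {"tx": -0.4, "ty": 0.1, "tz": 0, "spin": 0}
    - {"tx": -0.5, "ty": 0, "tz": 0, "spin": 0}
    - {"tx": -0.5, "ty": 0, "tz": 0, "spin": 0}
    - {"tx": -0.5, "ty": 0, "tz": 0, "spin": 0}
    - {"tx": -0.5, "ty": 0, "tz": 0, "spin": 0}
    - {"tx": -0.5, "ty": 0, "tz": 0, "spin": 0}
    - {"tx": -0.5, "ty": 0, "tz": 0, "spin": 0}
    - {"tx": -0.5, "ty": 0, "tz": 0, "spin": 0}
    - {"tx": -0.5, "ty": 0, "tz": 0, "spin": 0}
    - {"tx": -0.3, "ty": 0, "tz": 0, "spin": 0}
    - {"tx": -0.2, "ty": 0, "tz": 0, "spin": 0}
    - {"tx": 0, "ty": 0, "tz": 0, "spin": 0}

```text
time_s: 9.0
position: [0.4676, -0.08, 0.0501]
eef_rot: [-0.002, 0.706, 0.708, 0.002]
wrist_force: [4.4, 13.4, 7.3]
opening: 0.0315
finger_force: 20.0
```

drive_tool:
  plan:
    - {"tx": 0, "ty": 0, "tz": 0, "spin": 0}
    - {"tx": 0, "ty": 0, "tz": 0, "spin": 0}
    - {"tx": 0, "ty": -0.4, "tz": 0, "spin": 0}
    - {"tx": 0, "ty": 0, "tz": 0, "spin": 0}
    - {"tx": 0, "ty": 0, "tz": -1, "spin": 0}
    - {"tx": 0, "ty": 0, "tz": -2, "spin": 0}
    - {"tx": 0, "ty": 0, "tz": -3, "spin": 0}
    - {"tx": 0, "ty": 0, "tz": -3, "spin": 0}
    - {"tx": 0, "ty": 0, "tz": -3, "spin": 0}
  jaw: 0.62

```text
time_s: 9.9
position: [0.463, -0.0843, 0.1716]
eef_rot: [0.0, 0.707, 0.707, -0.0]
wrist_force: [-0.0, 1.3, 0.4]
opening: 0.0546
finger_force: 0.0
```

drive_tool:
  plan:
    - {"tx": 2, "ty": 0, "tz": 0, "spin": 0}
    - {"tx": 3, "ty": 0, "tz": 0, "spin": 0}
    - {"tx": 3, "ty": 0, "tz": 0, "spin": 0}
    - {"tx": 3, "ty": 0, "tz": 0, "spin": 0}
    - {"tx": 3, "ty": 0, "tz": 0, "spin": 0}
    - {"tx": 3, "ty": 0, "tz": 0, "spin": 0}
    - {"tx": 2.3, "ty": 1.1, "tz": 0, "spin": 0}

```text
time_s: 10.6
position: [0.4732, 0.1111, 0.1706]
eef_rot: [-0.001, 0.706, 0.708, 0.0]
wrist_force: [-0.0, -0.3, 1.1]
opening: 0.0544
finger_force: 0.0
```

drive_tool:
  plan:
    - {"tx": 0, "ty": 0, "tz": 0, "spin": -0.1427}
    - {"tx": 0, "ty": 0, "tz": 0, "spin": -0.1427}
    - {"tx": 0, "ty": 0, "tz": 0, "spin": -0.1427}
    - {"tx": 0, "ty": 0, "tz": 0, "spin": -0.1427}
    - {"tx": 0, "ty": 0, "tz": 0, "spin": -0.1427}
    - {"tx": 0, "ty": 0, "tz": 0, "spin": -0.1427}
    - {"tx": 0, "ty": 0, "tz": 0, "spin": -0.1427}
    - {"tx": 0, "ty": 0, "tz": 0, "spin": -0.1427}
    - {"tx": 0, "ty": 0, "tz": 0, "spin": -0.1427}
    - {"tx": 0, "ty": 0, "tz": 0, "spin": -0.1427}
    - {"tx": 0, "ty": 0, "tz": 0, "spin": -0.1427}
    - {"tx": 0, "ty": 0, "tz": 0, "spin": 0}

```text
time_s: 11.8
position: [0.4742, 0.1089, 0.1706]
eef_rot: [0.0, -0.001, 1.0, -0.0]
wrist_force: [-0.4, 0.2, 0.3]
opening: 0.0545
finger_force: 0.0
```

```bash
python3 - <<'E'
from h import *
s=env.observe(); print(s["position"],s["eef_rot"],np.round(s["joint_positions"],2))
c=eyes.calibration("wrist"); p,d=eyes.read_camera("wrist")
q,e=eyes.read_camera("top"); t=eyes.calibration("top")
for n,c,p,d in(("w",c,p,d),("t",t,q,e)):
    yy,xx=np.mgrid[:384,:512]; P=(np.linalg.inv(c["K"])@np.c_[xx.ravel(),yy.ravel(),np.ones(xx.size)].T)*d.ravel()
    W=(c["R"].T@(P-c["t"][:,None])).T.reshape(384,512,3)
    for k,C in(("o",((5,150,80),(20,255,255))),("g",((45,90,20),(85,255,255)))):
        for st,ce,m in blobs(p,*C,25):
            v=np.percentile(W[m],[3,50,97],axis=0).round(4)
            if .3<v[1][0]<.8 and abs(v[1][1])<.3: print(n,k,st[:4],v.tolist())
E
```

```text
[0.47422245 0.10893142 0.17059674] [ 3.71119011e-04 -5.87797938e-04  9.99999758e-01 -8.50998438e-06] [-0.82  0.21  0.58  1.98 -0.14  0.99  1.4 ]
w o [215  90  16  21] [[0.3761, 0.0708, 0.0418], [0.3842, 0.0803, 0.0452], [0.3954, 0.084, 0.0485]]
w o [246 194  24  38] [[0.4769, 0.1024, 0.0945], [0.4948, 0.1134, 0.0962], [0.5143, 0.1243, 0.0976]]
w o [141 277  12  54] [[0.4414, 0.0803, 0.2951], [0.4449, 0.081, 0.3008], [0.4521, 0.0815, 0.3024]]
w o [353 277  13  54] [[0.4413, 0.1368, 0.2942], [0.4451, 0.1374, 0.3007], [0.4522, 0.1381, 0.3028]]
w o [169 354  33   9] [[0.4531, 0.0892, 0.3068], [0.4541, 0.0932, 0.3084], [0.4551, 0.0961, 0.3098]]
w o [308 354  42   9] [[0.4531, 0.1228, 0.3068], [0.4541, 0.1279, 0.3084], [0.4549, 0.1319, 0.3099]]
w g [ 71 146  12   7] [[0.4335, -0.0854, 0.0585], [0.4367, -0.0795, 0.0599], [0.4399, -0.0744, 0.0613]]
w g [ 26 155  64  19] [[0.4423, -0.0923, 0.0682], [0.4458, -0.0713, 0.1067], [0.4515, -0.0651, 0.1134]]
t o [176 158  34  22] [[0.5489, 0.1712, 0.1189], [0.5722, 0.2057, 0.1234], [0.5955, 0.2469, 0.1278]]
t g [309 220  14   8] [[0.4368, -0.0918, 0.0561], [0.4477, -0.0774, 0.1066], [0.4538, -0.0658, 0.115]]
```

drive_tool:
  plan:
    - {"tx": -0.4, "ty": 0.45, "tz": 1.5, "spin": 0}
    - {"tx": 0, "ty": 0, "tz": 2.5, "spin": 0}
    - {"tx": 0, "ty": 0, "tz": 2.5, "spin": 0}
    - {"tx": 0, "ty": 0, "tz": 2, "spin": 0}
    - {"tx": 0, "ty": 0, "tz": 1.5, "spin": 0}
    - {"tx": 0, "ty": 0, "tz": 1, "spin": 0}
    - {"tx": 0, "ty": 0, "tz": 1, "spin": 0}
    - {"tx": 0, "ty": 0, "tz": 0.8, "spin": 0}
    - {"tx": 0, "ty": 0, "tz": 0, "spin": 0}

```text
time_s: 12.8
position: [0.4776, 0.1138, 0.0413]
eef_rot: [-0.0, 0.0, 1.0, -0.0]
wrist_force: [-0.3, 0.2, 0.5]
opening: 0.0546
finger_force: 0.0
```

drive_tool:
  plan:
    - {"tx": 0, "ty": 0, "tz": 0, "spin": 0}
    - {"tx": 0, "ty": 0, "tz": 0, "spin": 0}
    - {"tx": 0, "ty": 0, "tz": 0, "spin": 0}
    - {"tx": 0, "ty": 0, "tz": 0, "spin": 0}
    - {"tx": 0, "ty": 0, "tz": 0, "spin": 0}
    - {"tx": 0, "ty": 0, "tz": 0, "spin": 0}
  jaw: 0
  grip_force: 25

```text
time_s: 13.4
position: [0.4782, 0.1136, 0.0422]
eef_rot: [0.0, 0.0, 1.0, -0.0]
wrist_force: [-1.1, -1.5, 4.1]
opening: 0.0236
finger_force: 25.0
```

```bash
python3 - <<'E'
import numpy as np
r=239
def rows(a):
    prev=(0,0)
    for t in a:
        x=r-r*np.cos(t); z=r*np.sin(t); print(round(t,2),"x_c st %.1f"%(x-144),"tx %.2f tz %.2f"%(-(x-prev[0])/10,-(z-prev[1])/10)); prev=(round(x,1),round(z,1))
rows(np.r_[0.03,np.arange(.1,1.03,.08),1.03,1.05])
E
```

```text
0.03 x_c st -143.9 tx -0.01 tz -0.72
0.1 x_c st -142.8 tx -0.11 tz -1.67
0.18 x_c st -140.1 tx -0.27 tz -1.89
0.26 x_c st -136.0 tx -0.41 tz -1.86
0.34 x_c st -130.3 tx -0.57 tz -1.83
0.42 x_c st -123.2 tx -0.71 tz -1.78
0.5 x_c st -114.7 tx -0.85 tz -1.71
0.58 x_c st -104.9 tx -0.98 tz -1.64
0.66 x_c st -93.8 tx -1.11 tz -1.55
0.74 x_c st -81.5 tx -1.23 tz -1.47
0.82 x_c st -68.1 tx -1.34 tz -1.35
0.9 x_c st -53.6 tx -1.45 tz -1.25
0.98 x_c st -38.1 tx -1.55 tz -1.13
1.03 x_c st -28.0 tx -1.01 tz -0.64
1.05 x_c st -23.9 tx -0.41 tz -0.24
```

drive_tool:
  plan:
    - {"tx": 0, "ty": 0, "tz": -0.7, "spin": 0}
    - {"tx": -0.1, "ty": 0, "tz": -0.8, "spin": 0}
    - {"tx": -0.1, "ty": 0, "tz": -0.9, "spin": 0}
    - {"tx": -0.13, "ty": 0, "tz": -0.95, "spin": 0}
    - {"tx": -0.14, "ty": 0, "tz": -0.94, "spin": 0}

```text
time_s: 13.9
position: [0.4821, 0.1136, 0.0856]
eef_rot: [-0.001, 0.0, 1.0, -0.0]
wrist_force: [0.0, -3.0, -3.8]
opening: 0.0233
finger_force: 25.0
```

drive_tool:
  plan:
    - {"tx": -0.41, "ty": 0, "tz": -1.86, "spin": 0}
    - {"tx": -0.57, "ty": 0, "tz": -1.83, "spin": 0}
    - {"tx": -0.71, "ty": 0, "tz": -1.78, "spin": 0}
    - {"tx": -0.85, "ty": 0, "tz": -1.71, "spin": 0}
    - {"tx": -0.98, "ty": 0, "tz": -1.64, "spin": 0}
    - {"tx": -1.11, "ty": 0, "tz": -1.55, "spin": 0}
    - {"tx": -1.23, "ty": 0, "tz": -1.47, "spin": 0}
    - {"tx": -1.34, "ty": 0, "tz": -1.35, "spin": 0}
    - {"tx": 0, "ty": 0, "tz": 0, "spin": 0}

```text
time_s: 14.8
position: [0.5557, 0.1138, 0.2189]
eef_rot: [0.001, 0.0, 1.0, 0.0]
wrist_force: [-6.1, -2.5, 4.9]
opening: 0.0237
finger_force: 25.0
```

```bash
cat > ang.py <<'E'
from h import *
# lid angle from ear (upper face points, depth) in station frame; lamp bar extents; rod from red sleeve
S=np.array([.622,.0545,0])
def cloud(n):
    c=eyes.calibration(n); p,d=eyes.read_camera(n)
    yy,xx=np.mgrid[:384,:512]; P=(np.linalg.inv(c["K"])@np.c_[xx.ravel(),yy.ravel(),np.ones(xx.size)].T)*d.ravel()
    return p,(((c["R"].T@(P-c["t"][:,None])).T.reshape(384,512,3))-S)*1000
def report(n="side"):
    p,W=cloud(n)
    for st,ce,m in blobs(p,(5,150,60),(20,255,255),30):
        Q=W[m]; md=np.median(Q,axis=0)
        if abs(md[0])<250 and abs(md[1])<230 and md[2]>60:
            x,z=100-md[0],md[2]-91; r=np.hypot(x,z)
            h=33 if md[1]>110 else 5
            print(n,"orange",md.round(0),"r %.0f lid angle %.3f"%(r,np.arctan2(z,x)-np.arcsin(h/r)))
    for st,ce,m in blobs(p,(0,150,40),(4,255,255),30):
        Q=W[m]; md=np.median(Q,axis=0)
        if md[1]>150 and abs(md[0])<120:
            l=np.percentile(Q,[3,97],axis=0); f=np.polyfit(Q[:,0],Q[:,2],1)
            print(n,"red",md.round(0),"ext",l.round(0).tolist(),"slope deg %.1f"%np.degrees(np.arctan(f[0])))
    return p,W
E
python3 - <<'E'
from ang import *
p,W=report("side"); report("top")
cv2.imwrite("pics/s2.png",cv2.resize(p[30:290,130:390,::-1],(600,600),interpolation=cv2.INTER_CUBIC))
m=(W[:,:,2]>392)&(W[:,:,2]<435)&(abs(W[:,:,0]-40)<40)&(abs(W[:,:,1]-55)<90); print("lamp",np.percentile(W[m],[2,50,98],axis=0).round(0).tolist() if m.any() else None)
E
```

```text
side orange [-47.  70. 254.] r 219 lid angle 0.814
side orange [ 13. 147. 225.] r 160 lid angle 0.787
side red [ -6. 176. 108.] ext [[-27.0, 167.0, 103.0], [17.0, 180.0, 111.0]] slope deg -0.4
top orange [ 18. 185. 223.] r 156 lid angle 0.802
lamp [[20.0, -15.0, 403.0], [38.0, 98.0, 429.0], [64.0, 131.0, 431.0]]
```

View pics/s2.png

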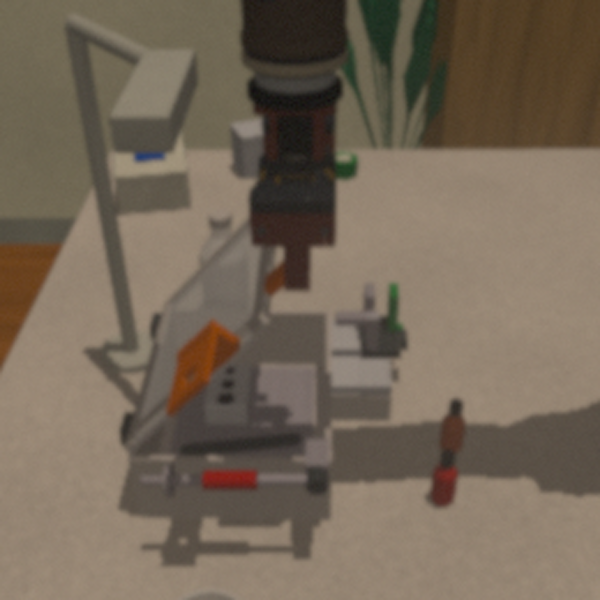

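Side view: the lid is lifted by the tab at (278,275), the gripper body is well in front of the lamp bar (150,100), and the rod is still low with its red sleeve at (230,480). I'll go on with margin to the lamp.

drive_tool:
  plan:
    - {"tx": -0.72, "ty": 0, "tz": -0.64, "spin": 0}
    - {"tx": -0.73, "ty": 0, "tz": -0.61, "spin": 0}
    - {"tx": -0.77, "ty": 0, "tz": -0.58, "spin": 0}
    - {"tx": -0.78, "ty": 0, "tz": -0.55, "spin": 0}
    - {"tx": -0.5, "ty": 0, "tz": -0.33, "spin": 0}
    - {"tx": -0.5, "ty": 0, "tz": -0.31, "spin": 0}
    - {"tx": -0.2, "ty": 0, "tz": -0.12, "spin": 0}
    - {"tx": 0, "ty": 0, "tz": 0, "spin": 0}

```text
time_s: 15.7
position: [0.5962, 0.1139, 0.2483]
eef_rot: [-0.0, 0.0, 1.0, 0.0]
wrist_force: [-4.0, -2.2, 4.3]
opening: 0.0241
finger_force: 25.0
```

```bash
python3 - <<'E'
from ang import *
report("side"); report("top")
E
```

```text
side orange [ 37. 128. 241.] r 163 lid angle 0.968
side red [ -6. 175. 108.] ext [[-29.0, 166.0, 104.0], [17.0, 181.0, 111.0]] slope deg -0.3
top orange [ 42. 188. 247.] r 167 lid angle 1.013
```

drive_tool:
  plan:
    - {"tx": -0.1, "ty": 0, "tz": -0.3, "spin": 0}
    - {"tx": -0.1, "ty": 0, "tz": -0.3, "spin": 0}
    - {"tx": -0.1, "ty": 0, "tz": -0.3, "spin": 0}
    - {"tx": 0, "ty": 0, "tz": -0.3, "spin": 0}
    - {"tx": 0, "ty": 0, "tz": 0, "spin": 0}

```text
time_s: 16.3
position: [0.6011, 0.1137, 0.2564]
eef_rot: [0.001, 0.0, 1.0, -0.001]
wrist_force: [14.8, -1.4, -27.9]
opening: 0.0235
finger_force: 25.0
```

```bash
python3 - <<'E'
from ang import *
p,W=report("side"); report("top"); q,V=report("wrist")
a=cv2.resize(p[60:260,170:320,::-1],(450,600),interpolation=cv2.INTER_CUBIC); b=q[100:384,170:345,::-1]; b=cv2.resize(b,(350,568)); b=np.vstack([b,np.zeros((32,350,3),np.uint8)])
cv2.imwrite("pics/s3.png",np.hstack([a,b]))
E
```

```text
side orange [ -3.  71. 284.] r 219 lid angle 1.058
side orange [ 43. 128. 245.] r 164 lid angle 1.012
side red [ -6. 176. 108.] ext [[-29.0, 167.0, 103.0], [17.0, 181.0, 111.0]] slope deg -64.9
top orange [ 47. 190. 251.] r 168 lid angle 1.054
wrist orange [-19.  60. 306.] r 245 lid angle 1.044
wrist orange [-50.  47. 385.] r 330 lid angle 1.084
wrist orange [-49.  73. 386.] r 331 lid angle 1.088
wrist orange [-41.  73. 392.] r 332 lid angle 1.119
wrist red [ -8. 169. 109.] ext [[-30.0, 163.0, 105.0], [15.0, 177.0, 111.0]] slope deg -31.6
```

View pics/s3.png

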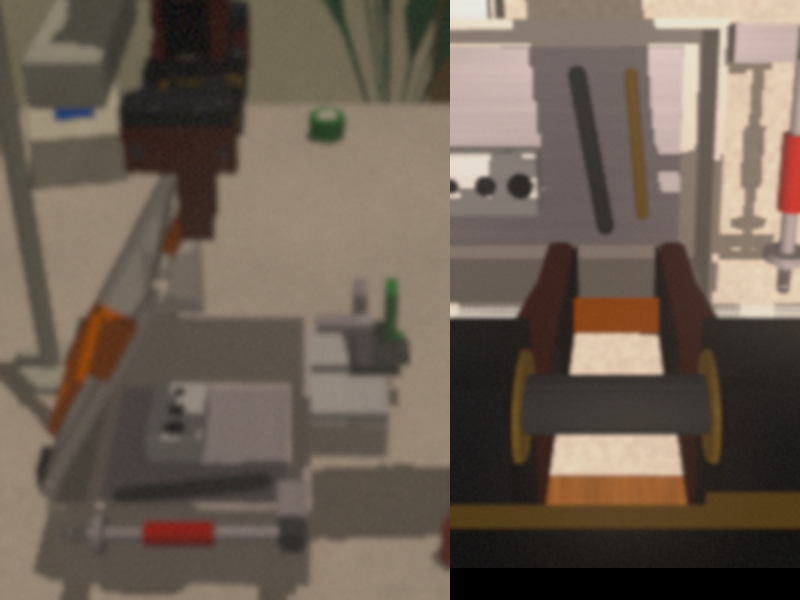

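Side and wrist views: the tab (at 615,315 in the wrist crop) is between the fingers, the lid is at about 1.05 rad, and the gripper is still clear of the lamp. I'll release.

drive_tool:
  plan:
    - {"tx": 0, "ty": 0, "tz": 0, "spin": 0}
    - {"tx": 0, "ty": 0, "tz": 0, "spin": 0}
    - {"tx": 0.2, "ty": 0, "tz": 0, "spin": 0}
    - {"tx": 0, "ty": 0, "tz": 0, "spin": 0}
  jaw: 0.5

```text
time_s: 16.85
position: [0.5977, 0.1143, 0.2609]
eef_rot: [0.001, -0.0, 1.0, 0.0]
wrist_force: [-0.0, 1.0, -0.8]
opening: 0.0436
finger_force: 0.0
```

```bash
python3 - <<'E'
from ang import *
report("side"); report("top"); report("wrist"); print(env.observe()["position"])
E
```

```text
side orange [ -5.  71. 287.] r 222 lid angle 1.056
side orange [ 43. 128. 245.] r 164 lid angle 1.011
side red [ -6. 176. 109.] ext [[-29.0, 166.0, 103.0], [17.0, 181.0, 111.0]] slope deg -51.4
top orange [ 48. 190. 249.] r 167 lid angle 1.056
wrist orange [-19.  59. 306.] r 245 lid angle 1.044
wrist orange [-53.  37. 389.] r 335 lid angle 1.082
wrist orange [-51.  83. 391.] r 336 lid angle 1.088
wrist orange [-44.  82. 397.] r 338 lid angle 1.116
wrist red [ -8. 169. 109.] ext [[-30.0, 163.0, 106.0], [16.0, 176.0, 111.0]] slope deg -47.6
[0.59777367 0.11414634 0.26062253]
```

The lid stands by itself. I'll nudge it a little higher with closed fingers from the front, for margin.

drive_tool:
  plan:
    - {"tx": 1.5, "ty": 0, "tz": 0, "spin": 0}
    - {"tx": 2, "ty": 0, "tz": 0, "spin": 0}
    - {"tx": 1.5, "ty": 0, "tz": 0, "spin": 0}
    - {"tx": 0, "ty": 0, "tz": 0.5, "spin": 0}
    - {"tx": 0, "ty": 0, "tz": 0, "spin": 0}
  jaw: 0

```text
time_s: 17.5
position: [0.5477, 0.1142, 0.2549]
eef_rot: [0.0, -0.0, 1.0, 0.0]
wrist_force: [-0.3, 0.5, 0.2]
opening: 0.0075
finger_force: 0.0
```

drive_tool:
  plan:
    - {"tx": -1, "ty": 0, "tz": 0, "spin": 0}
    - {"tx": -1, "ty": 0, "tz": 0, "spin": 0}
    - {"tx": -0.6, "ty": 0, "tz": 0, "spin": 0}
    - {"tx": -0.4, "ty": 0, "tz": 0, "spin": 0}
    - {"tx": -0.4, "ty": 0, "tz": 0, "spin": 0}
    - {"tx": -0.4, "ty": 0, "tz": 0, "spin": 0}
    - {"tx": -0.4, "ty": 0, "tz": 0, "spin": 0}
    - {"tx": -0.4, "ty": 0, "tz": 0, "spin": 0}
    - {"tx": 0, "ty": 0, "tz": 0, "spin": 0}

```text
time_s: 18.4
position: [0.5938, 0.1139, 0.2552]
eef_rot: [-0.0, 0.0, 1.0, 0.0]
wrist_force: [-1.4, -0.1, 1.7]
opening: 0.0006
finger_force: 0.8
```

```bash
python3 - <<'E'
from ang import *
report("side"); report("top"); print(env.observe()["position"],env.observe()["wrist_force"])
E
```

```text
side orange [ -6.  70. 299.] r 234 lid angle 1.078
side orange [ 46. 127. 246.] r 164 lid angle 1.033
side red [ -6. 176. 108.] ext [[-29.0, 167.0, 103.0], [17.0, 181.0, 112.0]] slope deg -52.0
top orange [ 50. 189. 255.] r 171 lid angle 1.083
[0.59376567 0.1139911  0.25518354] [-0.84181103  0.9393347   1.25889016]
```

drive_tool:
  plan:
    - {"tx": 1, "ty": 0, "tz": 0, "spin": 0}
    - {"tx": 1.5, "ty": 0, "tz": 0, "spin": 0}
    - {"tx": 0, "ty": 2, "tz": 0, "spin": 0}
    - {"tx": 0, "ty": 3, "tz": 0, "spin": 0}
    - {"tx": 0, "ty": 3, "tz": 0, "spin": 0}
    - {"tx": 0, "ty": 2.2, "tz": 0, "spin": 0}
    - {"tx": 0, "ty": 1, "tz": 0, "spin": 0}
    - {"tx": -0.5, "ty": 0, "tz": 0, "spin": 0}
    - {"tx": 0, "ty": 0, "tz": 0, "spin": 0}
  jaw: 0.45
  grip_force: 30

```text
time_s: 19.4
position: [0.5743, 0.2245, 0.2552]
eef_rot: [0.0, 0.001, 1.0, -0.0]
wrist_force: [0.0, 0.0, -0.4]
opening: 0.0395
finger_force: 0.0
```

```bash
python3 - <<'E'
from ang import *
print(env.observe()["position"])
for n in("wrist","top"):
    p,W=report(n)
    for y0,y1 in((150,190),):
        m=(abs(W[:,:,1]-172)<16)&(W[:,:,2]>85)&(W[:,:,2]<125)&(W[:,:,0]>-105)&(W[:,:,0]<90)
        Q=W[m]
        for x in range(-100,90,10):
            s=Q[abs(Q[:,0]-x)<5]
            if len(s)>3: print(n,x,"n",len(s),"y",np.percentile(s[:,1],[3,50,97]).round(0),"z",np.percentile(s[:,2],[50,97]).round(0))
E
```

```text
[0.5742704  0.22445725 0.25522963]
wrist orange [-76. 150. 384.] r 342 lid angle 0.932
wrist orange [-75. 191. 385.] r 342 lid angle 0.938
wrist orange [-70. 114. 382.] r 337 lid angle 0.943
wrist orange [ 46. 162. 257.] r 174 lid angle 1.066
wrist orange [-68. 187. 392.] r 345 lid angle 0.967
wrist red [ -8. 171. 109.] ext [[-30.0, 165.0, 107.0], [15.0, 178.0, 111.0]] slope deg -37.4
wrist red [-55. 243. 380.] ext [[-58.0, 242.0, 378.0], [-53.0, 244.0, 382.0]] slope deg -29.6
wrist -100 n 41 y [156. 162. 178.] z [107. 114.]
wrist -90 n 197 y [156. 169. 181.] z [113. 114.]
wrist -80 n 162 y [156. 168. 180.] z [112. 114.]
wrist -70 n 65 y [167. 171. 175.] z [107. 109.]
wrist -60 n 66 y [166. 171. 175.] z [107. 108.]
wrist -50 n 62 y [166. 171. 175.] z [107. 108.]
wrist -40 n 63 y [166. 170. 175.] z [106. 108.]
wrist -30 n 113 y [163. 170. 179.] z [108. 111.]
wrist -20 n 101 y [163. 171. 179.] z [109. 111.]
wrist -10 n 106 y [162. 171. 179.] z [109. 111.]
wrist 0 n 104 y [162. 171. 179.] z [109. 111.]
wrist 10 n 97 y [162. 170. 179.] z [109. 110.]
wrist 20 n 60 y [163. 171. 179.] z [107. 110.]
wrist 30 n 50 y [167. 171. 175.] z [105. 107.]
wrist 40 n 46 y [167. 171. 175.] z [105. 106.]
wrist 50 n 239 y [158. 171. 185.] z [107. 115.]
wrist 60 n 20 y [167. 171. 176.] z [104. 105.]
wrist 70 n 46 y [167. 171. 176.] z [103. 105.]
wrist 80 n 7 y [169. 173. 175.] z [103. 104.]
top orange [ 47. 149. 254.] r 171 lid angle 1.061
top orange [ -9.  65. 295.] r 231 lid angle 1.057
top -100 n 13 y [158. 165. 178.] z [106. 113.]
top -90 n 43 y [157. 168. 181.] z [111. 115.]
top -80 n 39 y [157. 169. 180.] z [111. 115.]
top -70 n 17 y [167. 172. 175.] z [107. 110.]
top 30 n 14 y [166. 170. 174.] z [104. 109.]
top 40 n 17 y [167. 171. 174.] z [104. 107.]
top 50 n 56 y [157. 170. 185.] z [108. 117.]
top 60 n 16 y [167. 170. 174.] z [101. 106.]
top 70 n 12 y [167. 170. 174.] z [102. 106.]
```

drive_tool:
  plan:
    - {"tx": 0, "ty": 0.1, "tz": 2, "spin": 0}
    - {"tx": 0, "ty": 0, "tz": 3, "spin": 0}
    - {"tx": 0, "ty": 0, "tz": 3, "spin": 0}
    - {"tx": 0, "ty": 0, "tz": 3, "spin": 0}
    - {"tx": 0, "ty": 0, "tz": 3, "spin": 0}
    - {"tx": 0, "ty": 0, "tz": 2, "spin": 0}
    - {"tx": 0, "ty": 0, "tz": 1, "spin": 0}
    - {"tx": 0, "ty": 0, "tz": 1, "spin": 0}
    - {"tx": 0, "ty": 0, "tz": 1, "spin": 0}
    - {"tx": 0, "ty": 0, "tz": 0.4, "spin": 0}
    - {"tx": 0, "ty": 0, "tz": 0, "spin": 0}

```text
time_s: 20.6
position: [0.5736, 0.2269, 0.061]
eef_rot: [-0.0, 0.0, 1.0, -0.0]
wrist_force: [-0.1, -0.0, -0.4]
opening: 0.0395
finger_force: 0.0
```

drive_tool:
  plan:
    - {"tx": 0, "ty": 0, "tz": 0, "spin": 0}
    - {"tx": 0, "ty": 0, "tz": 0, "spin": 0}
    - {"tx": 0, "ty": 0, "tz": 0, "spin": 0}
    - {"tx": 0, "ty": 0, "tz": 0, "spin": 0}
    - {"tx": 0, "ty": 0, "tz": 0, "spin": 0}
  jaw: 0

```text
time_s: 21.1
position: [0.5738, 0.2258, 0.0614]
eef_rot: [0.0, 0.0, 1.0, -0.001]
wrist_force: [0.5, -2.8, 1.0]
opening: 0.0088
finger_force: 30.0
```

drive_tool:
  plan:
    - {"tx": 0.02, "ty": 0, "tz": -0.53, "spin": 0}
    - {"tx": 0.09, "ty": 0, "tz": -0.52, "spin": 0}
    - {"tx": 0.17, "ty": 0, "tz": -0.5, "spin": 0}
    - {"tx": 0.23, "ty": 0, "tz": -0.48, "spin": 0}
    - {"tx": 0.3, "ty": 0, "tz": -0.44, "spin": 0}
    - {"tx": 0.3, "ty": 0, "tz": -0.35, "spin": 0}
    - {"tx": 0.3, "ty": 0, "tz": -0.26, "spin": 0}
    - {"tx": 0, "ty": 0, "tz": 0, "spin": 0}

```text
time_s: 21.9
position: [0.5597, 0.2259, 0.0931]
eef_rot: [0.0, 0.0, 1.0, -0.0]
wrist_force: [-1.1, -7.0, -2.8]
opening: 0.009
finger_force: 30.0
```

```bash
cat > rod.py <<'E'
from ang import *
def rod(n):
    p,W=report(n)
    for st,ce,m in blobs(p,(0,150,40),(4,255,255),20):
        md=np.median(W[m],axis=0)
        if 150<md[1]<195 and -90<md[0]<60 and md[2]>80:
            Q=W[m]; Q=Q[(abs(Q-md)<40).all(1)]; u,s,v=np.linalg.svd(Q-Q.mean(0)); a=v[0]*np.sign(v[0][0])
            print(n,"rod axis deg %.1f"%np.degrees(np.arctan2(a[2],a[0])),"from pivot %.1f"%np.degrees(np.arctan2(md[2]-103,md[0]+86)))
    return p
E
python3 - <<'E'
from rod import *
p=rod("side"); q=rod("top"); print(env.observe()["position"],env.observe()["wrist_force"])
E
```

```text
side orange [ -4.  71. 295.] r 229 lid angle 1.079
side orange [ 46. 127. 246.] r 164 lid angle 1.034
side red [-11. 178. 164.] ext [[-17.0, 173.0, 156.0], [-4.0, 181.0, 171.0]] slope deg 27.1
side rod axis deg 45.4 from pivot 39.4
top orange [ 47. 155. 254.] r 172 lid angle 1.064
top orange [ -9.  64. 295.] r 232 lid angle 1.058
[0.55969756 0.22587148 0.09309107] [ 1.05348069 -6.04589609 -1.74709977]
```

drive_tool:
  plan:
    - {"tx": 0.16, "ty": 0, "tz": -0.12, "spin": 0}
    - {"tx": 0.16, "ty": 0, "tz": -0.12, "spin": 0}
    - {"tx": 0.1, "ty": 0, "tz": -0.1, "spin": 0}
    - {"tx": 0, "ty": 0, "tz": 0, "spin": 0}

```text
time_s: 22.4
position: [0.556, 0.2259, 0.0964]
eef_rot: [0.001, 0.001, 1.0, -0.0]
wrist_force: [1.7, -6.3, -3.7]
opening: 0.0083
finger_force: 30.0
```

```bash
python3 - <<'E'
from rod import *
p=rod("side"); q=rod("wrist")
a=cv2.resize(p[160:270,190:290,::-1],(450,495),interpolation=cv2.INTER_CUBIC); b=cv2.resize(q[150:384,200:350,::-1],(317,495))
cv2.imwrite("pics/r1.png",np.hstack([a,b]))
E
```

```text
side orange [ -6.  70. 300.] r 235 lid angle 1.080
side orange [ 46. 127. 246.] r 165 lid angle 1.034
side red [-18. 178. 173.] ext [[-22.0, 173.0, 165.0], [-12.0, 181.0, 179.0]] slope deg 40.1
side rod axis deg 61.8 from pivot 45.7
wrist orange [-95. 167. 226.] r 237 lid angle 0.464
wrist orange [-95. 177. 226.] r 237 lid angle 0.465
wrist orange [-86. 172. 234.] r 235 lid angle 0.513
wrist red [-50. 172. 149.] ext [[-95.0, 167.0, 147.0], [-48.0, 176.0, 218.0]] slope deg -56.5
wrist red [-30. 172. 166.] ext [[-65.0, 165.0, 160.0], [-24.0, 178.0, 206.0]] slope deg -42.8
wrist rod axis deg -56.5 from pivot 51.6
wrist rod axis deg -46.0 from pivot 48.5
```

View pics/r1.png

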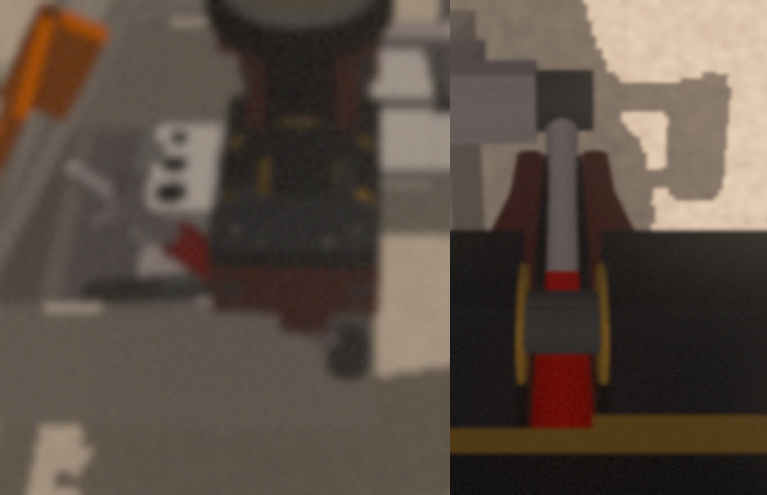

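The rod, at (90,180) in the side crop, points up to the back at about 46–50°. I'll push on until the force shows the stop.

drive_tool:
  plan:
    - {"tx": 0.15, "ty": 0, "tz": -0.2, "spin": 0}
    - {"tx": 0.15, "ty": 0, "tz": -0.2, "spin": 0}
    - {"tx": 0, "ty": 0, "tz": 0, "spin": 0}

```text
time_s: 22.8
position: [0.5516, 0.2259, 0.0999]
eef_rot: [-0.001, 0.0, 1.0, -0.0]
wrist_force: [-1.6, -6.5, -4.7]
opening: 0.0074
finger_force: 30.0
```

drive_tool:
  plan:
    - {"tx": 0.15, "ty": 0, "tz": -0.2, "spin": 0}
    - {"tx": 0.15, "ty": 0, "tz": -0.2, "spin": 0}
    - {"tx": 0, "ty": 0, "tz": 0, "spin": 0}

```text
time_s: 23.1
position: [0.5488, 0.2277, 0.1046]
eef_rot: [-0.0, -0.0, 1.0, 0.001]
wrist_force: [-3.1, -1.8, 0.6]
opening: 0.0004
finger_force: 1.2
```

drive_tool:
  plan:
    - {"tx": 0, "ty": 0, "tz": -2, "spin": 0}
    - {"tx": 0, "ty": 0, "tz": -3, "spin": 0}
    - {"tx": 1, "ty": 0, "tz": -3, "spin": 0}
    - {"tx": 2, "ty": 0, "tz": -2, "spin": 0}
    - {"tx": 2, "ty": 0, "tz": 0, "spin": 0}
    - {"tx": 0, "ty": 0, "tz": 0, "spin": 0}
  jaw: 0.45

```text
time_s: 23.7
position: [0.4984, 0.229, 0.2055]
eef_rot: [0.001, -0.001, 1.0, 0.002]
wrist_force: [0.5, 0.3, -0.5]
opening: 0.039
finger_force: 0.0
```

```bash
cat > rodfit.py <<'E'
from ang import *
def fit(n):
    p,W=cloud(n); Q=W.reshape(-1,3)
    Q=Q[(abs(Q[:,1]-171)<7)&(Q[:,2]>117)&(Q[:,2]<245)&(Q[:,0]>-80)&(Q[:,0]<35)]
    l=cv2.fitLine(Q[:,[0,2]].astype(np.float32),cv2.DIST_HUBER,0,.01,.01).ravel()
    print(n,len(Q),"line deg %.1f"%np.degrees(np.arctan2(l[1],l[0])),"tip",Q[Q[:,2].argmax()].round(0))
E
python3 - <<'E'
from rod import *
from rodfit import fit
rod("side"); rod("wrist"); rod("top"); fit("top"); fit("side"); fit("wrist"); print(env.observe()["position"])
E
```

```text
side orange [ -6.  70. 300.] r 234 lid angle 1.081
side orange [ 46. 127. 247.] r 165 lid angle 1.037
side red [-32. 178. 169.] ext [[-47.0, 174.0, 152.0], [-19.0, 181.0, 185.0]] slope deg 45.9
side rod axis deg 48.2 from pivot 50.9
wrist orange [-151.  153.  334.] r 349 lid angle 0.673
wrist orange [-151.  195.  335.] r 349 lid angle 0.677
wrist orange [-143.  203.  342.] r 349 lid angle 0.707
wrist orange [-143.  157.  343.] r 350 lid angle 0.709
wrist red [-48. 171. 158.] ext [[-55.0, 165.0, 150.0], [-41.0, 178.0, 166.0]] slope deg 45.6
wrist rod axis deg 47.8 from pivot 55.2
top orange [ 47. 155. 254.] r 171 lid angle 1.062
top orange [ -9.  64. 297.] r 233 lid angle 1.062
top red [-38. 171. 168.] ext [[-52.0, 164.0, 151.0], [-21.0, 177.0, 187.0]] slope deg 47.6
top rod axis deg 48.8 from pivot 53.5
top 278 line deg 46.9 tip [ 21. 169. 229.]
side 329 line deg 47.6 tip [ 21. 172. 228.]
wrist 1068 line deg 47.7 tip [ -4. 172. 204.]
[0.50003502 0.22694608 0.20314746]
```

drive_tool:
  plan:
    - {"tx": -2, "ty": -0.1, "tz": 0, "spin": 0}
    - {"tx": -3, "ty": 0, "tz": 0, "spin": 0}
    - {"tx": -2, "ty": 0, "tz": 0, "spin": 0}
    - {"tx": -0.7, "ty": 0, "tz": 1.7, "spin": 0}
    - {"tx": 0, "ty": 0, "tz": 2, "spin": 0}
    - {"tx": 0, "ty": 0, "tz": 2, "spin": 0}
    - {"tx": 0, "ty": 0, "tz": 2, "spin": 0}
    - {"tx": 0, "ty": 0, "tz": 2, "spin": 0}
    - {"tx": 0, "ty": 0, "tz": 0, "spin": 0}
  jaw: 0.45

```text
time_s: 24.9
position: [0.5736, 0.225, 0.1023]
eef_rot: [-0.003, 0.0, 1.0, -0.002]
wrist_force: [0.6, -0.2, -1.1]
opening: 0.0395
finger_force: 0.0
```

drive_tool:
  plan:
    - {"tx": 0, "ty": 0, "tz": 0, "spin": 0}
    - {"tx": 0, "ty": 0, "tz": 0, "spin": 0}
    - {"tx": 0, "ty": 0, "tz": 0, "spin": 0}
    - {"tx": 0, "ty": 0, "tz": 0, "spin": 0}
  jaw: 0

```text
time_s: 25.3
position: [0.5769, 0.2258, 0.1073]
eef_rot: [0.001, 0.0, 1.0, 0.0]
wrist_force: [1.1, -1.0, 1.7]
opening: 0.017
finger_force: 30.0
```

drive_tool:
  plan:
    - {"tx": 0.15, "ty": 0, "tz": -0.13, "spin": 0}
    - {"tx": 0.15, "ty": 0, "tz": -0.13, "spin": 0}
    - {"tx": 0.15, "ty": 0, "tz": -0.13, "spin": 0}
    - {"tx": 0, "ty": 0, "tz": 0, "spin": 0}

```text
time_s: 25.7
position: [0.5735, 0.2258, 0.1099]
eef_rot: [0.002, 0.0, 1.0, -0.0]
wrist_force: [9.4, 0.4, -9.9]
opening: 0.0172
finger_force: 30.0
```

The 14 N tangential reaction shows the hard stop. I'll release, retreat and check.

drive_tool:
  plan:
    - {"tx": -0.3, "ty": 0, "tz": 0.26, "spin": 0}
    - {"tx": 0, "ty": 0, "tz": 0, "spin": 0}
    - {"tx": 0, "ty": 0, "tz": 0, "spin": 0}
    - {"tx": 0, "ty": 0, "tz": 0, "spin": 0}
    - {"tx": 0.2, "ty": 0, "tz": -2, "spin": 0}
    - {"tx": 0.2, "ty": 0, "tz": -3, "spin": 0}
    - {"tx": 0.5, "ty": 0, "tz": -3, "spin": 0}
    - {"tx": 2, "ty": 0, "tz": -2, "spin": 0}
    - {"tx": 3, "ty": 0, "tz": -2, "spin": 0}
    - {"tx": 0, "ty": 0, "tz": 0, "spin": 0}
  jaw: 0.45

```text
time_s: 26.7
position: [0.5144, 0.2268, 0.2305]
eef_rot: [0.001, -0.001, 1.0, 0.002]
wrist_force: [0.2, 0.5, -0.1]
opening: 0.0393
finger_force: 0.0
```

```bash
python3 - <<'E'
from rod import *
from rodfit import fit
rod("side"); rod("top"); fit("top"); fit("side"); p,W=report("wrist"); print(env.observe()["position"])
E
```

```text
side orange [ -6.  71. 300.] r 234 lid angle 1.081
side orange [ 46. 127. 247.] r 165 lid angle 1.036
side red [-36. 179. 170.] ext [[-51.0, 175.0, 153.0], [-23.0, 181.0, 187.0]] slope deg 48.7
side rod axis deg 51.5 from pivot 53.2
top orange [ 47. 156. 254.] r 171 lid angle 1.063
top orange [-10.  65. 295.] r 231 lid angle 1.056
top red [-37. 170. 173.] ext [[-54.0, 164.0, 155.0], [-22.0, 177.0, 189.0]] slope deg -17.2
top rod axis deg 47.9 from pivot 54.7
top 228 line deg 47.6 tip [ 19. 171. 232.]
side 327 line deg 50.0 tip [ 17. 171. 232.]
wrist orange [-134.  151.  356.] r 354 lid angle 0.753
wrist orange [-134.  192.  357.] r 354 lid angle 0.757
wrist orange [-126.  192.  365.] r 355 lid angle 0.787
wrist red [-40. 172. 173.] ext [[-56.0, 165.0, 153.0], [-26.0, 178.0, 189.0]] slope deg -26.5
[0.51608858 0.22574088 0.22693889]
```

drive_tool:
  plan:
    - {"tx": 0, "ty": -2, "tz": -1.2, "spin": 0}
    - {"tx": 0, "ty": -3, "tz": -1.2, "spin": 0}
    - {"tx": 0, "ty": -3, "tz": 0, "spin": 0}
    - {"tx": 0, "ty": -2.2, "tz": 0, "spin": 0}
    - {"tx": 0, "ty": -1, "tz": 0, "spin": 0}
    - {"tx": -2, "ty": 0, "tz": 0, "spin": 0}
    - {"tx": -2, "ty": 0, "tz": 0, "spin": 0}
    - {"tx": 0, "ty": 0, "tz": 0, "spin": 0}
    - {"tx": 0, "ty": 0, "tz": 0, "spin": 0}
  jaw: 0.5
  grip_force: 30

```text
time_s: 27.85
position: [0.5556, 0.1135, 0.2512]
eef_rot: [-0.001, 0.0, 1.0, -0.001]
wrist_force: [0.6, 0.2, -0.4]
opening: 0.0438
finger_force: 0.0
```

```bash
python3 - <<'E'
from ang import *
print(env.observe()["position"]); p,W=report("wrist")
for st,ce,m in blobs(p,(5,150,60),(20,255,255),30):
    Q=W[m]; md=np.median(Q,axis=0)
    if 250<md[2]<330: print(np.percentile(Q,[2,98],axis=0).round(1))
E
```

```text
[0.55558237 0.1134598  0.25116153]
wrist orange [-95.  37. 380.] r 348 lid angle 0.963
wrist orange [-94.  82. 380.] r 349 lid angle 0.965
wrist orange [-13.  59. 306.] r 243 lid angle 1.067
wrist orange [-86.  80. 389.] r 351 lid angle 0.997
wrist red [-39. 168. 173.] ext [[-55.0, 163.0, 153.0], [-24.0, 176.0, 189.0]] slope deg 28.3
[[-18.1  49.  274.5]
 [ -1.6  70.4 310.6]]
```

drive_tool:
  plan:
    - {"tx": -1.2, "ty": 0, "tz": 0, "spin": 0}
    - {"tx": -1.2, "ty": 0, "tz": 0, "spin": 0}
    - {"tx": -1, "ty": 0, "tz": 0, "spin": 0}
    - {"tx": -0.7, "ty": 0, "tz": 0, "spin": 0}
    - {"tx": -0.4, "ty": 0, "tz": 0, "spin": 0}
    - {"tx": 0, "ty": 0, "tz": 0, "spin": 0}
    - {"tx": 0, "ty": 0, "tz": 0, "spin": 0}

```text
time_s: 28.6
position: [0.6007, 0.1138, 0.2515]
eef_rot: [-0.0, 0.0, 1.0, -0.0]
wrist_force: [-0.1, 0.2, 0.2]
opening: 0.0438
finger_force: 0.0
```

drive_tool:
  plan:
    - {"tx": 0, "ty": 0, "tz": 0, "spin": 0}
    - {"tx": 0, "ty": 0, "tz": 0, "spin": 0}
    - {"tx": 0, "ty": 0, "tz": 0, "spin": 0}
    - {"tx": 0, "ty": 0, "tz": 0, "spin": 0}
    - {"tx": 0, "ty": 0, "tz": 0, "spin": 0}
  jaw: 0

```text
time_s: 29.1
position: [0.6007, 0.1139, 0.2518]
eef_rot: [-0.0, 0.0, 1.0, 0.0]
wrist_force: [-1.0, 0.0, 1.8]
opening: 0.0226
finger_force: 30.0
```

```bash
python3 - <<'E'
import numpy as np
r=238; t0=1.083; c=lambda t:np.array([-r*np.cos(t),r*np.sin(t)]); p=c(t0)
for t in np.r_[np.arange(1.05,.69,-.04),.67]:
    q=np.round(c(t)-c(t0),1); d=(q-(np.round(p-c(t0),1)))/10; p=c(t); print("%.2f tx %.2f tz %.2f"%(t,-d[0],-d[1]))
E
```

```text
1.05 tx 0.69 tz 0.38
1.01 tx 0.81 tz 0.49
0.97 tx 0.80 tz 0.52
0.93 tx 0.77 tz 0.56
0.89 tx 0.76 tz 0.58
0.85 tx 0.72 tz 0.61
0.81 tx 0.71 tz 0.65
0.77 tx 0.67 tz 0.67
0.73 tx 0.65 tz 0.69
0.69 tx 0.62 tz 0.72
0.67 tx 0.30 tz 0.37
```

drive_tool:
  plan:
    - {"tx": 0.69, "ty": 0, "tz": 0.38, "spin": 0}
    - {"tx": 0.81, "ty": 0, "tz": 0.49, "spin": 0}
    - {"tx": 0.8, "ty": 0, "tz": 0.52, "spin": 0}
    - {"tx": 0.77, "ty": 0, "tz": 0.56, "spin": 0}
    - {"tx": 0.76, "ty": 0, "tz": 0.58, "spin": 0}
    - {"tx": 0.72, "ty": 0, "tz": 0.61, "spin": 0}
    - {"tx": 0, "ty": 0, "tz": 0, "spin": 0}

```text
time_s: 29.8
position: [0.5538, 0.1137, 0.2192]
eef_rot: [-0.001, -0.0, 1.0, -0.0]
wrist_force: [-1.1, -1.8, -2.6]
opening: 0.0229
finger_force: 30.0
```

```bash
python3 - <<'E'
from rod import *
p=rod("side"); q=rod("top"); print(env.observe()["opening"])
a=cv2.resize(p[110:260,190:310,::-1],(440,550),interpolation=cv2.INTER_CUBIC); b=cv2.resize(q[100:220,165:243,::-1],(358,550),interpolation=cv2.INTER_CUBIC)
cv2.imwrite("pics/d1.png",np.hstack([a,b]))
E
```

```text
side orange [-45.  70. 264.] r 226 lid angle 0.850
side orange [ 16. 147. 229.] r 162 lid angle 0.819
side red [-36. 178. 169.] ext [[-53.0, 170.0, 152.0], [-21.0, 182.0, 187.0]] slope deg -35.5
side rod axis deg 49.1 from pivot 52.9
top orange [ 22. 184. 230.] r 159 lid angle 0.852
0.022851517509043184
```

View pics/d1.png

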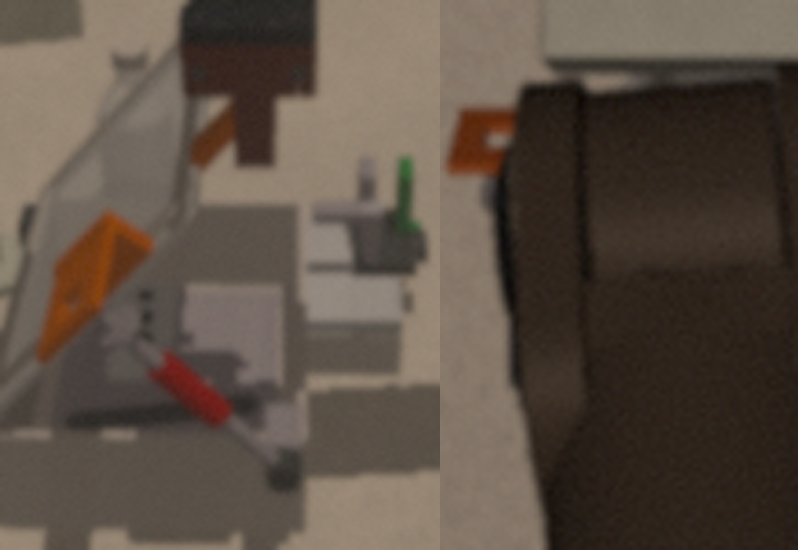

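Side view: the pin tip points at the hole at about (75,295), and the tab is still pinched at (215,140). I'll lower the rest slowly.

drive_tool:
  plan:
    - {"tx": 0.36, "ty": 0, "tz": 0.32, "spin": 0}
    - {"tx": 0.35, "ty": 0, "tz": 0.33, "spin": 0}
    - {"tx": 0.34, "ty": 0, "tz": 0.33, "spin": 0}
    - {"tx": 0.33, "ty": 0, "tz": 0.34, "spin": 0}
    - {"tx": 0.33, "ty": 0, "tz": 0.34, "spin": 0}
    - {"tx": 0.32, "ty": 0, "tz": 0.35, "spin": 0}
    - {"tx": 0, "ty": 0, "tz": 0, "spin": 0}

```text
time_s: 30.6
position: [0.5342, 0.1138, 0.1994]
eef_rot: [-0.001, 0.0, 1.0, -0.0]
wrist_force: [-1.4, -3.4, -0.2]
opening: 0.0229
finger_force: 30.0
```

drive_tool:
  plan:
    - {"tx": 0.15, "ty": 0, "tz": 0.18, "spin": 0}
    - {"tx": 0.15, "ty": 0, "tz": 0.18, "spin": 0}
    - {"tx": 0, "ty": 0, "tz": 0, "spin": 0}

```text
time_s: 30.9
position: [0.5315, 0.1138, 0.1963]
eef_rot: [-0.0, 0.0, 1.0, -0.0]
wrist_force: [-4.2, -3.2, 1.1]
opening: 0.023
finger_force: 30.0
```

```bash
python3 - <<'E'
from rod import *
rod("side"); rod("top"); print(env.observe()["wrist_force"])
E
```

```text
side orange [-65.  69. 243.] r 225 lid angle 0.720
side orange [ -0. 151. 219.] r 163 lid angle 0.701
side red [-36. 178. 169.] ext [[-53.0, 170.0, 152.0], [-21.0, 181.0, 186.0]] slope deg 45.9
side rod axis deg 49.1 from pivot 53.0
top orange [ 17. 139. 207.] r 143 lid angle 0.714
top orange [ -1. 184. 222.] r 166 lid angle 0.715
[-3.69985884 -3.10875285  1.36415214]
```

drive_tool:
  plan:
    - {"tx": 0.16, "ty": 0, "tz": 0.18, "spin": 0}
    - {"tx": 0.16, "ty": 0, "tz": 0.18, "spin": 0}
    - {"tx": 0, "ty": 0, "tz": 0, "spin": 0}

```text
time_s: 31.3
position: [0.5309, 0.1138, 0.1949]
eef_rot: [0.002, 0.0, 1.0, 0.001]
wrist_force: [-2.1, -4.4, 12.3]
opening: 0.0227
finger_force: 30.0
```

drive_tool:
  plan:
    - {"tx": 0.16, "ty": 0, "tz": 0.18, "spin": 0}
    - {"tx": 0, "ty": 0, "tz": 0, "spin": 0}
    - {"tx": 0, "ty": 0, "tz": 0, "spin": 0}

```text
time_s: 31.6
position: [0.5308, 0.1139, 0.1943]
eef_rot: [0.004, 0.0, 1.0, 0.001]
wrist_force: [-1.3, -4.1, 19.5]
opening: 0.0225
finger_force: 30.0
```

```bash
python3 - <<'E'
from rod import *
p=rod("side"); rod("top"); print(env.observe()["wrist_force"])
cv2.imwrite("pics/e1.png",cv2.resize(p[165:255,190:290,::-1],(660,594),interpolation=cv2.INTER_CUBIC))
E
```

```text
side orange [-67.  68. 241.] r 225 lid angle 0.710
side orange [ -1. 151. 218.] r 162 lid angle 0.694
side red [-37. 178. 170.] ext [[-54.0, 169.0, 152.0], [-21.0, 181.0, 188.0]] slope deg -70.8
side rod axis deg 49.0 from pivot 53.5
top orange [  9. 157. 213.] r 152 lid angle 0.710
[-1.92918217 -4.1233343  19.48632884]
```

View pics/e1.png

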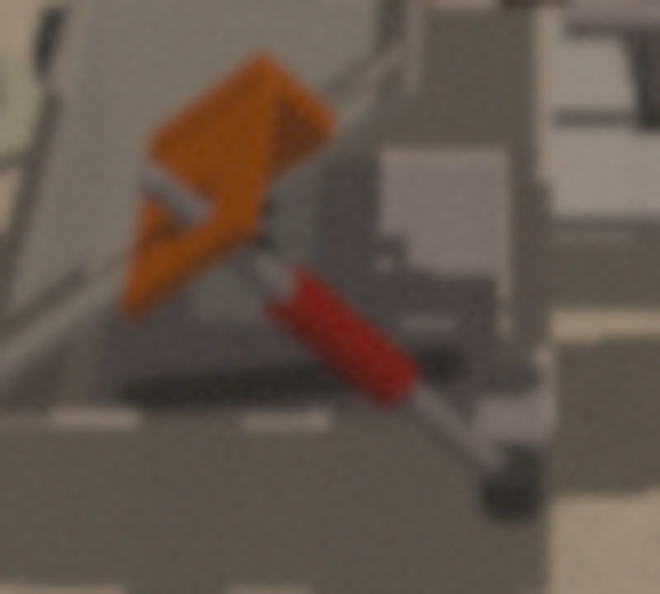

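The pin stands through the hole at (180,195), and the lid rests on the shoulder, pushing back with 19 N. I'll ease off, release and retreat.

drive_tool:
  plan:
    - {"tx": 0, "ty": 0, "tz": -0.25, "spin": 0}
    - {"tx": 0, "ty": 0, "tz": 0, "spin": 0}

```text
time_s: 31.9
position: [0.5309, 0.1138, 0.1949]
eef_rot: [0.004, 0.0, 1.0, 0.0]
wrist_force: [6.4, -3.8, 1.9]
opening: 0.0228
finger_force: 30.0
```

drive_tool:
  plan:
    - {"tx": 0, "ty": 0, "tz": 0, "spin": 0}
    - {"tx": 0, "ty": 0, "tz": 0, "spin": 0}
    - {"tx": 0, "ty": 0, "tz": 0, "spin": 0}
    - {"tx": 1, "ty": 0, "tz": 0, "spin": 0}
    - {"tx": 2, "ty": 0, "tz": 0, "spin": 0}
    - {"tx": 3, "ty": 0, "tz": 0, "spin": 0}
    - {"tx": 3, "ty": 0, "tz": -1, "spin": 0}
    - {"tx": 2, "ty": 0, "tz": -1, "spin": 0}
    - {"tx": 0, "ty": 0, "tz": 0, "spin": 0}
    - {"tx": 0, "ty": 0, "tz": 0, "spin": 0}
  jaw: 0.5

```text
time_s: 32.9
position: [0.4173, 0.1145, 0.2139]
eef_rot: [0.001, -0.001, 1.0, 0.001]
wrist_force: [0.7, 0.4, -1.1]
opening: 0.044
finger_force: 0.0
```

```bash
python3 - <<'E'
from rod import *
p=rod("side"); q=rod("top"); s=env.observe(); print(s["position"],s["wrist_force"],s["time_s"])
for st,ce,m in blobs(q,(45,90,20),(85,255,255),20): print("green top",st,ce)
for n in("side","top"):
    a=np.load(n+"0.npz")["p"]; b=p if n=="side" else q
    for st,ce,m in blobs(a,(0,140,30),(8,255,255),10): print(n,"before",ce.round(0))
    for st,ce,m in blobs(b,(0,140,30),(8,255,255),10): print(n,"after",ce.round(0))
a=cv2.resize(p[40:384,130:370,::-1],(400,573)); b=cv2.resize(q[80:270,100:400,::-1],(400,253)); b=np.vstack([b,np.zeros((320,400,3),np.uint8)])
cv2.imwrite("pics/f1.png",np.hstack([a,b]))
E
```

```text
side orange [-69.  65. 244.] r 228 lid angle 0.713
side orange [ -1. 150. 218.] r 162 lid angle 0.695
side red [-36. 178. 171.] ext [[-53.0, 170.0, 152.0], [-21.0, 182.0, 189.0]] slope deg -71.8
side rod axis deg 49.6 from pivot 53.6
top orange [  2. 147. 218.] r 160 lid angle 0.703
top orange [-69.  59. 244.] r 228 lid angle 0.714
top red [-39. 171. 171.] ext [[-53.0, 165.0, 153.0], [-22.0, 177.0, 187.0]] slope deg 48.1
top rod axis deg 49.2 from pivot 55.1
[0.41776178 0.11405243 0.21343621] [ 0.56335337 -0.24086884 -0.22000784] 33.0
green top [309 220  14   8  78] [315.12820513 222.71794872]
side before [228. 237.]
side before [323. 237.]
side after [242. 216.]
side after [322. 239.]
top before [187. 150.]
top before [220. 239.]
top before [249. 246.]
top before [ 24. 368.]
top before [ 61. 368.]
top after [183. 162.]
top after [236. 177.]
top after [ 24. 367.]
top after [ 61. 367.]
```

View pics/f1.png

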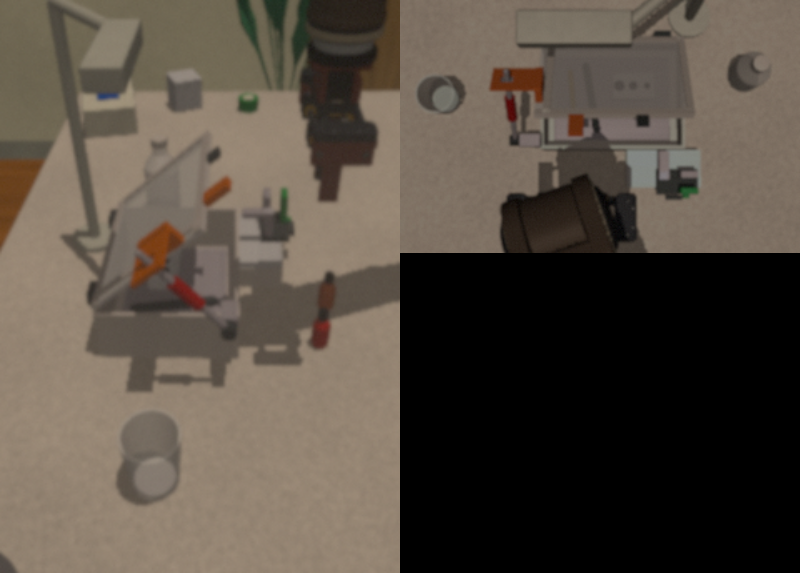

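The final view shows the lid propped with the pin through the ear at (150,260), the latch open, and the bottles and pot in place. The arm is clear, so I'll hand in.

```bash
python3 -c "
from plant import env
print(env.close_job())"
```

```text
the job is handed in; nothing more can be done
None
```

I handed the job in at about 33 s: the latch is fully open, the rod is at its stop, and the lid rests on it at about 0.70 rad with the pin through the hole; the lamp wasn't touched and the bottles and pot stand where they were.

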